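# Take the tube carrier off the rotating mixer

## Task

The mixing run is over: take the tube carrier off the tilted rotating mixer and stand it upright on the floor of the white tray. The mixer's clamp knob has a left-hand thread, so first undo it clockwise until the engraved line on the knob points at the engraved mark on the carrier (the bar then fits through the carrier's slot), and only then lift the carrier straight off along the spindle. Set the carrier down, do not drop it, keep it right side up all the way, and leave the beaker and the two jars between mixer and tray standing where they are.

Things in the scene. Friction and masses are not known exactly. Their poses are not given: they have to be found in the camera images.
- knob (a joint): Clamp knob on the mixer's tilted spindle. Left-hand thread: the value (rad) grows as it is turned CLOCKWISE, seen looking down the spindle from above; that undoes it. 0 = stop, fully tight; starts at 0 to 0.9. At 2.0 its line points at the carrier's mark; it turns on to 3.0. It rises 0.6 mm per rad, stays on the spindle and where it is left. Needs about 0.15 N m.
- knob_grip (a point): Point fixed on the spindle axis inside the knob, 26 mm above the carrier sheet's underside: the height to pinch the knob. z: up along the spindle, which leans 28 deg from vertical towards the mixer's front (the robot); y: level, from the axis to the carrier's engraved mark; x: up the slope. At knob value q the knob's line points along +y turned (2.0 - q) rad anticlockwise about z.
- knob_line (a point): Outer end of the dark engraved line on the knob's top; it turns with the knob. The knob is an upright steel bar 46 mm long, 11 mm thick (14 mm in its lowest 10 mm), from 4 to 32 mm above the carrier sheet's underside. The line runs from the bar's middle to this end, 22 mm off the axis, and down that end face.
- carrier_grip (a point): Middle of the loose tube carrier's waist (0.3 to 0.55 kg). At the waist, |y| < 42 mm, two skirts at x = +-30 mm hang down: grip across them from outside (60 mm), astride the knob. It lies 9 mm below the sheet's underside, 25 mm above the skirts' lower edges, on which the carrier stands. z: out of its top; y: lengthwise, to the engraved mark; parallel to knob_grip's axes when on the mixer.
- carrier_mark (a point): The carrier's engraved mark, a dark 14 mm line on the sheet beyond one end of the slot, 36 mm from the middle. The carrier is a 3 mm aluminium sheet 222 mm long; its ends are 130 mm wide, each with three blue-capped soil tubes lying in clips (tops 24 mm above the sheet's underside); a curved arrow beside the slot shows the undoing way.
- carrier_slot (a point): Centre of the slot in the carrier's sheet, 56 mm (y) by 26 mm (x). The knob passes through it only when its bar lies within about 12 deg of the slot's length. Underneath, the waist fits over a drive head 80 by 50 mm, 12 mm deep, with 1.5 mm play; below is a shaft 34 mm thick and, 65 mm down, the motor. Lift 70 mm along the spindle to be clear of the knob.
- tray_in (a point): The white tray, 220 mm (x) by 300 mm (y) outside, 28 mm high, walls 5 mm, fixed. This point is the centre of its inner floor, 5 mm above the bench; its axes are the tray's, z up.
- jar_a: Bystander between mixer and tray: square soil jar with navy lid, 72 mm wide, 132 mm high with its loop; origin under its centre.
- jar_c: Bystander, further from the robot: the same kind of jar with a yellow lid.
- beaker: Bystander, nearer the robot: glass beaker, 72 mm across, 90 mm high; origin under its centre.

How it is judged:
On the way:
1. the knob is turned clockwise until its engraved line points at the carrier's mark (within 15 degrees), with the carrier still on its seat (value of joint knob between 1.74 and 2.26 rad and distance of carrier_grip from where it was at the start of the episode below 0.01 m), for 0.2 s.
At the end, for the whole second after the job is handed in: The carrier stands at rest on its skirts on the floor of the white tray, upright within 6 degrees, its middle within 70 mm of the tray's middle across and 95 mm along the tray; the knob is still undone (beyond 1.6 rad) (x of carrier_grip in the frame of tray_in between -0.07 and 0.07 m and y of carrier_grip in the frame of tray_in between -0.095 and 0.095 m and z of carrier_grip in the frame of tray_in between 0.02 and 0.03 m and not (angle between carrier_grip's own z axis and vertical above 0.1 rad) and linear speed of carrier below 0.02 m/s and value of joint knob above 1.6 rad); the robot touches nothing.
It fails at once if the beaker or one of the two jars between mixer and tray is pushed more than 40 mm or knocked over (distance of any of jar_a, jar_c, beaker from where it was at the start of the episode above 0.04 m or angle between any of jar_a, jar_c, beaker's own z axis and vertical above 0.5 rad).
It fails at once if the carrier is dropped: it falls freely, faster than 0.6 m/s, without the fingers on it (linear speed of carrier above 0.6 m/s and contact force between the fingers and carrier below 0.05 N).
It fails at once if the carrier is tipped past 75 degrees from upright (angle between carrier_grip's own z axis and vertical above 1.31 rad).
It also fails if it takes over 72 s, if anything falls off the work surface, if the arm or the gripper's body presses on something with over 40 N, if the wrist force passes 120 N, or if a joint passes its speed limit or range.

## Robot

A 7-joint arm with a two-finger parallel gripper is mounted at the origin on the work surface. World frame = base frame: x ahead of the robot, y to its left, z up, the work surface at z = 0. Lengths are in m, angles in rad, forces in N, time in s.
With the tool pointing down it reaches from about 0.35 to 0.9 m from the base axis. Payload 19.9 kg.
Tool frame: the origin (TCP) lies between the finger pads; the fingertips stand 25 mm ahead of it and the grasp point (between the pads) lies 6 mm ahead of it; y points along the fingers, x is the direction in which the jaws open and shut, and the axes are right-handed (so a half turn about y gives the same grasp; the last joint's range is limited). The gripper opens to 85 mm and grips with 20 to 120 N. Pads are 22 mm wide; open, the fingers measure 114 mm over their backs; the gripper's body (76 mm by 85 mm) begins 54 mm behind the grasp point. The pads swing forward as they close: fully open they stand 13 mm farther back than shut.
Start: joints at [1.093, 0.417, -0.01, 1.614, 0.005, 1.111, -0.053], TCP at [0.264, -0.567, 0.256] pointing down, gripper open.
Joint ranges: [-2.81, 2.81], [-0.39, 2.02], [-1.27, 1.25], [0.06, 2.57], [-1.19, 4.33], [0.19, 2], [-2.82, 2.82]. Speed limits (rad/s): [1.89, 1.89, 2.39, 2.39, 3.01, 3.01, 3.01].

## Interface

Orientations are given as a rotation vector (axis times angle).
In Python, from rig import robot gives the robot as it stands. The module is installed in compiled form; this text tells all that it offers.
- The arm moves only by the shell command python3 -m pendant 'ROWS' [OPENING] [FORCE]. ROWS is a JSON object of lists of equal length, an entry for each row: "linear": the shift along the tool's x, y, z in m, a list of three; "turn": the turn about the tool's y in rad. A call has 1 to 12 rows; each row shifts and turns the commanded pose from where the row before left it, along the tool's axes as they then stand; what a row does not reach is not made up. A row lasts 1/8 s, in which the tool goes at most 62.5 mm and 10.7 degrees, less where a joint would pass 70% of its speed; a pose out of reach is approached as far as the arm can. A call is refused whole if a number of a shift passes 0.0625 or a number of a turn 0.188, either way. A call with a gripper value outside its range is refused whole. OPENING is the opening, from -1 (shut) to 1 (fully open), so that 0 is half open, set as the call begins (- or left out, the last holds). The fingers move at their own pace and stop on an object; FORCE is the grip in N (left out, the last holds). Time passes only in rows, so rows that do not move let the fingers close. It gives the time, the measured TCP pose, the force and the opening at its end, in the units of the state.
- robot.read_state(): the state, without advancing time (a new reading comes with each control period).
- robot.get_image(name): name is "scene" or "top"; returns a dict with "image" (400x640x3 uint8, red, green, blue), "depth" (400x640 float32, m along the optical axis (not along the pixel's ray), 0 where there is no reading), "mtx" (3x3 intrinsics, pixels), "k1" (the pictures are not rectified: a ray, as slopes to the right and down, at radius r is drawn at 1 + k1 r^2 times it, then the intrinsics apply), "world_from_camera" (4x4, takes a point from camera to world coordinates). Camera axes: x right, y down, z forward; pixel columns grow to the right and rows downward; lengths in m; the calibration is good to about 2 mm. A picture is of the moment at which its call begins.
- robot.close_job(): hands the job in, once; it reports no verdict.
The state is a dict: "clock": time; "qpos": joint angles; "qd": joint speeds; "effort": joint torques, N m; "ee_pos": TCP position; "tcp_rot": TCP orientation; "ft_force": force on the tool from outside, world axes, zero at the start; "ft_torque": the same for the moment, N m; "finger_gap": finger opening in m.
Only numpy, scipy, OpenCV 4.12 (cv2) and the standard library are available. Lean on these libraries where they do the work, as an engineer would, in place of code of your own. Each camera call takes 0.05 s, during which the arm holds its last target.

## Working session

There is one attempt and no reset: what is moved stays moved. The work goes in short steps, Python scripts to look and compute and a shell command to move; the robot and the scene stay as the last step left them, time stands still between calls to the robot, and variables do not carry over. Pictures are saved under pics/ and viewed, and the job is handed in when it is done.

```bash
mkdir -p pics
cat > h.py <<'E'
import numpy as np, cv2
from rig import robot
from scipy.spatial.transform import Rotation as R
def snap(n,tag):
    d=robot.get_image(n); np.savez(f'{tag}.npz',**d); cv2.imwrite(f'pics/{tag}.png',d['image'][...,::-1]); return d
def cloud(d):
    K=d['mtx'];k1=float(d['k1'])
    v,u=np.mgrid[0:400,0:640].astype(np.float64)
    pts=np.stack([u.ravel(),v.ravel()],1)[:,None]
    n=cv2.undistortPoints(pts,K,np.array([k1,0,0,0,0.]))[:,0]
    z=d['depth'].ravel().astype(float)
    P=np.c_[n*z[:,None],z]; T=d['world_from_camera']
    W=P@T[:3,:3].T+T[:3,3]; W[z<=0]=np.nan
    return W.reshape(400,640,3)
E
python3 - <<'E'
from h import *
print(robot.read_state())
for n in('scene','top'):
    d=snap(n,n+'0'); print(n,d['mtx'],d['k1'],d['world_from_camera'])
E
```

```text
{'clock': 0.0, 'qpos': array([ 1.09349652,  0.41798125, -0.01031051,  1.61416177,  0.00473097,
        1.11069426, -0.05298553]), 'qd': array([-9.92332740e-04,  2.27767626e-04,  1.33096429e-03,  9.28186505e-05,
       -3.04555976e-05, -1.19510156e-03, -2.59485504e-04]), 'effort': array([ 2.00568138e-03, -8.64436698e+01,  6.79325927e-01, -4.34895873e+01,
        1.91717298e-02,  7.49600411e-03,  3.98018028e-05]), 'ee_pos': array([ 0.26369333, -0.5663066 ,  0.2556609 ]), 'tcp_rot': array([-1.3838563 ,  0.88327339, -0.88148768]), 'ft_force': array([ 0.50978561, -0.25473556, -0.6569552 ]), 'ft_torque': array([0.02340024, 0.05965071, 0.0201441 ]), 'finger_gap': 0.08543729569944228}
scene [[383.08693536   0.         325.06301102]
 [  0.         383.08693536 195.46832481]
 [  0.           0.           1.        ]] -0.021436595942067486 [[-0.08057121  0.75896233 -0.64613037  1.16502311]
 [ 0.99672931  0.0572893  -0.05699665  0.05339472]
 [-0.00624196 -0.64860937 -0.76109587  0.83503021]
 [ 0.          0.          0.          1.        ]]
top [[386.80499524   0.         320.95340785]
 [  0.         386.80499524 197.95015425]
 [  0.           0.           1.        ]] -0.022029021765647205 [[-0.02379847 -0.98820901  0.15125004  0.4475913 ]
 [-0.99963467  0.02546155  0.00906814  0.01627621]
 [-0.01281228 -0.15097898 -0.98845394  0.92860552]
 [ 0.          0.          0.          1.        ]]
```

View pics/scene0.png

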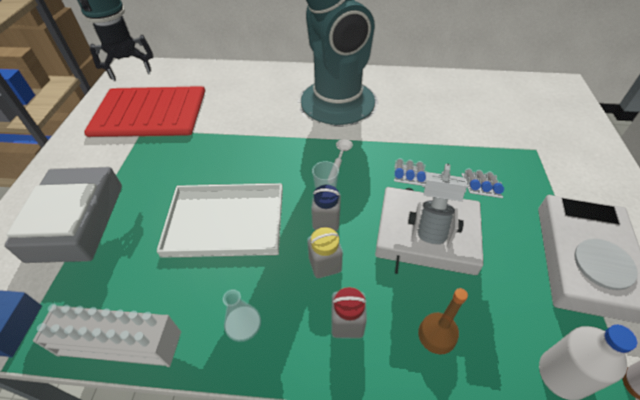

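View pics/top0.png

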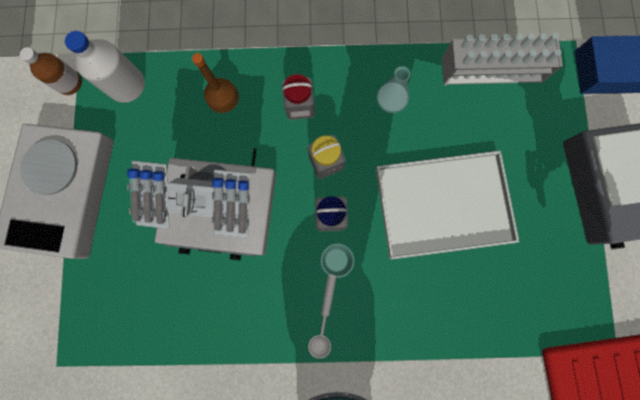

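Run:
```python
from h import *
s=robot.read_state(); print(R.from_rotvec(s['tcp_rot']).as_matrix().round(3))
```

```text
[[ 0.422 -0.001  0.907]
 [-0.907  0.001  0.422]
 [-0.001 -1.    -0.   ]]
```

Run:
```python
from h import *
for n,(r0,r1,c0,c1) in dict(top=(150,265,110,290),scene=(140,280,370,520)).items():
    d=np.load(n+'0.npz'); im=d['image'][r0:r1,c0:c1,::-1]
    im=cv2.resize(im,None,fx=4.4,fy=4.4,interpolation=cv2.INTER_CUBIC)[:600]
    cv2.imwrite(f'pics/{n}0z.png',im)
    W=cloud(d)
    print(n)
d=np.load('top0.npz');W=cloud(d)
for (v,u) in [(210,395),(200,450),(240,400),(170,490),(212,331),(260,338),(150,325)]: print((v,u),W[v,u].round(3))
# tray
```

```text
top
scene
(210, 395) [ 0.555 -0.152  0.005]
(200, 450) [ 0.576 -0.286  0.004]
(240, 400) [ 0.483 -0.161  0.003]
(170, 490) [ 0.647 -0.389  0.005]
(212, 331) [0.541 0.003 0.116]
(260, 338) [ 0.44  -0.012  0.003]
(150, 325) [0.677 0.012 0.117]
```

View pics/top0z.png

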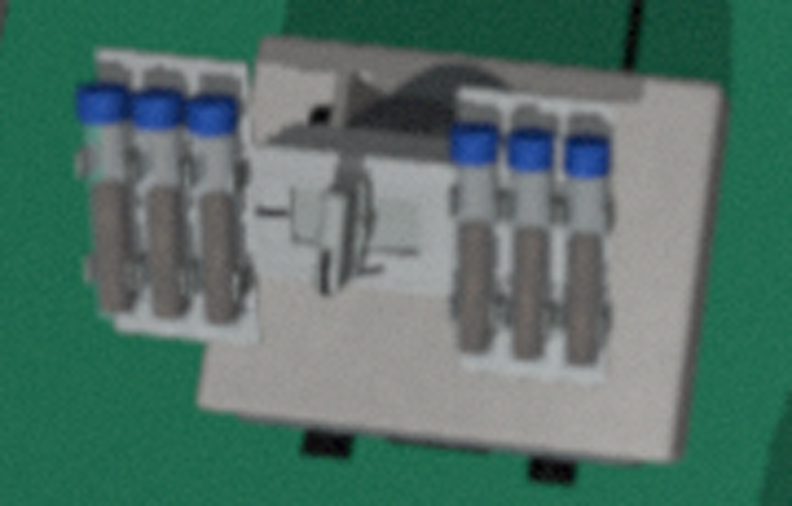

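View pics/scene0z.png

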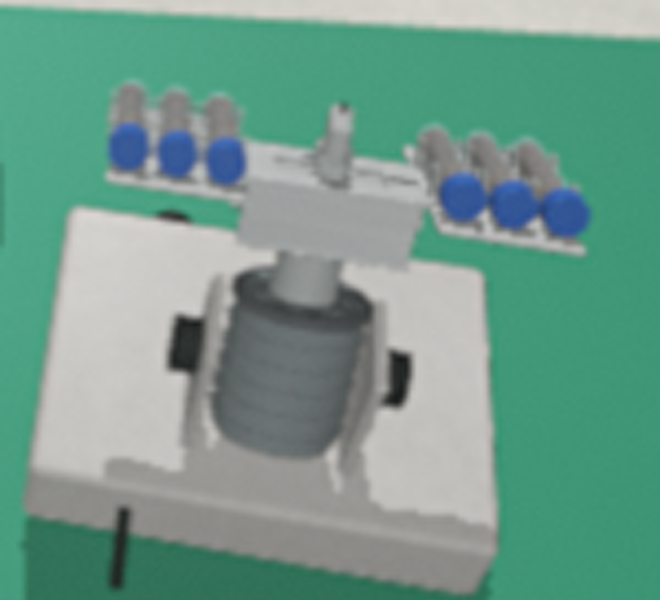

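Run:
```python
from h import *
d=np.load('top0.npz');W=cloud(d)
z=lambda u,v:(int(round(v/4.4+150)),int(round(u/4.4+110)))
for nm,(u,v) in dict(mark=(272,212),sh1=(275,245),sh2=(420,205),sh3=(425,270),sh4=(285,170),slotL=(305,215),slotR=(395,225),knobtop=(338,215),knobend=(330,260),base=(500,420),benchL=(60,420)).items():
    print(nm,z(u,v),W[z(u,v)].round(4))
# plane fit over waist sheet
m=np.zeros((400,640),bool)
def poly(pts): 
    mm=np.zeros((400,640),np.uint8); cv2.fillPoly(mm,[np.array([(u/4.4+110,v/4.4+150) for u,v in pts]).round().astype(int)],1); return mm>0
m=poly([(258,155),(300,160),(295,185),(258,200)])|poly([(262,225),(285,225),(285,265),(262,262)])|poly([(380,260),(445,265),(445,285),(380,280)])|poly([(390,165),(445,165),(445,200),(390,195)])
P=W[m]; P=P[~np.isnan(P[:,0])]
c=np.median(P,0)
for _ in range(5):
    U,S,V=np.linalg.svd(P-P.mean(0)); n=V[2]*np.sign(V[2][2]); r=(P-P.mean(0))@n; P=P[abs(r)<.004]
print(len(P),P.mean(0),n,np.degrees(np.arccos(n[2])),r.std(), np.degrees(np.arctan2(n[1],n[0])))
# corner hue caps blue
hsv=cv2.cvtColor(d['image'],cv2.COLOR_RGB2HSV)
b=(hsv[...,0]>105)&(hsv[...,0]<125)&(hsv[...,1]>150)
b[:, :110]=0;b[:,290:]=0;b[:150]=0;b[265:]=0
num,lab,st,ce=cv2.connectedComponentsWithStats(b.astype(np.uint8))
for i in range(1,num):
    if st[i,4]>15:
        Q=W[lab==i]; print(ce[i],st[i,4],np.nanmean(Q,0).round(4),np.nanmax(Q[:,2]).round(4))
```

```text
mark (198, 172) [0.5654 0.3069 0.2056]
sh1 (206, 172) [0.5511 0.3094 0.198 ]
sh2 (197, 205) [0.5651 0.2422 0.2096]
sh3 (211, 207) [0.5395 0.2406 0.2005]
sh4 (189, 175) [0.581  0.298  0.2148]
slotL (199, 179) [0.5631 0.2932 0.2058]
slotR (201, 200) [0.5586 0.2535 0.2035]
knobtop (199, 187) [0.5579 0.2668 0.2363]
knobend (209, 185) [0.5407 0.273  0.228 ]
base (245, 224) [0.4797 0.2455 0.0545]
benchL (245, 124) [0.487  0.5026 0.0006]
336 [0.56163645 0.2698926  0.20777905] [-0.46253188  0.06814759  0.88397973] 27.873772678849626 0.0011181131630697452 171.6185708163195
[144.9738806  174.31343284] 268 [0.6042 0.3429 0.2444] 0.2511
[217.30487805 182.13414634] 82 [0.5858 0.2095 0.2447] 0.2514
[230.05555556 183.61111111] 72 [0.5825 0.1857 0.2461] 0.2511
[242.96052632 185.05263158] 76 [0.5792 0.1624 0.2459] 0.2502
```

```bash
cat >> h.py <<'E'
ez=np.array([-.4645,.0686,.8829]); ez/=np.linalg.norm(ez)
ey=np.array([.145,.9894,0]); ey-=ez*(ey@ez); ey/=np.linalg.norm(ey)
ex=np.cross(ey,ez); E=np.c_[ex,ey,ez]; C0=np.array([.5614,.2698,.2043])
E
python3 - <<'E'
from h import *
for n,box in (('top',(150,265,110,290)),('scene',(140,280,370,520))):
    d=np.load(n+'0.npz');W=cloud(d); L=(W-C0)@E
    m=(abs(L[...,0])<.032)&(abs(L[...,1])<.032)&(L[...,2]>.02)&(L[...,2]<.045)
    P=L[m]; print(n,m.sum(),P.mean(0).round(4),np.percentile(P[:,2],[50,90]).round(4))
    U,S,V=np.linalg.svd(P[:,:2]-P[:,:2].mean(0)); print(V[0],np.degrees(np.arctan2(V[0][1],V[0][0])),(S/np.sqrt(len(P))).round(4))
    pr=(P[:,:2]-P[:,:2].mean(0))@V[0]; print(pr.min(),pr.max()); print('mid xy',((pr.min()+pr.max())/2*V[0]+P[:,:2].mean(0)).round(4))
    T=L[(abs(L[...,0])<.06)&(abs(L[...,1])<.045)&(abs(L[...,2])<.006)]; print('sheet z',np.median(T[:,2]),'x',np.percentile(T[:,0],[1,99]))
    # extents overall of sheet ends
    T=L[(abs(L[...,0])<.08)&(abs(L[...,1])<.13)&(abs(L[...,2])<.04)&(L[...,2]>-.002)]; print('y ext',np.percentile(T[:,1],[.3,99.7]),'x ext',np.percentile(T[:,0],[.3,99.7]))
    g=cv2.cvtColor(d['image'],cv2.COLOR_RGB2GRAY)
    for i in zip(*np.where(m)): 
        if g[i]<75: print(i,g[i],L[i].round(4))
E
```

```text
top 185 [ 0.0035 -0.0014  0.0299] [0.0313 0.0335]
[-0.9968453   0.07936905] 175.44770047045088 [0.0133 0.0032]
-0.021234993553188482 0.024670690911923237
mid xy [ 0.0018 -0.0012]
sheet z 0.0025840181819408027 x [-0.02787748  0.0321258 ]
y ext [-0.11279599  0.11193347] x ext [-0.06292191  0.06655113]
(np.int64(193), np.int64(189)) 70 [ 0.0226 -0.0054  0.0249]
(np.int64(194), np.int64(189)) 71 [ 0.0213 -0.0061  0.0265]
(np.int64(194), np.int64(190)) 67 [ 0.021  -0.0074  0.0252]
(np.int64(195), np.int64(190)) 70 [ 0.0178 -0.0061  0.0219]
(np.int64(196), np.int64(189)) 74 [ 0.0175 -0.0061  0.0268]
(np.int64(197), np.int64(189)) 74 [ 0.0157 -0.0062  0.0271]
(np.int64(199), np.int64(189)) 72 [ 0.0115 -0.0059  0.0265]
(np.int64(200), np.int64(189)) 71 [ 0.0086 -0.0049  0.0241]
(np.int64(201), np.int64(189)) 70 [ 0.0069 -0.0052  0.0248]
(np.int64(202), np.int64(189)) 73 [ 0.0041 -0.0043  0.0227]
(np.int64(203), np.int64(189)) 68 [ 0.0019 -0.0042  0.0223]
(np.int64(204), np.int64(189)) 68 [-0.0003 -0.0039  0.0218]
(np.int64(207), np.int64(189)) 72 [-0.0061 -0.004   0.0222]
(np.int64(209), np.
[... 243 characters left out ...]
64(183)) 65 [-0.0117  0.0039  0.031 ]
(np.int64(211), np.int64(188)) 72 [-0.0131 -0.0032  0.0251]
(np.int64(212), np.int64(183)) 70 [-0.0126  0.0029  0.0335]
(np.int64(212), np.int64(188)) 74 [-0.0151 -0.0031  0.025 ]
(np.int64(213), np.int64(183)) 63 [-0.0149  0.0031  0.0329]
(np.int64(214), np.int64(183)) 66 [-0.0176  0.0039  0.0313]
(np.int64(215), np.int64(183)) 63 [-0.0187  0.0031  0.0333]
scene 57 [ 0.0143 -0.0032  0.0284] [0.0302 0.0322]
[ 0.99818263 -0.06026136] -3.4548146980953627 [0.0138 0.0033]
-0.033234587025482244 0.012640682698392474
mid xy [ 0.004  -0.0026]
sheet z 0.0018989708878915238 x [-0.02977265  0.03615724]
y ext [-0.11246246  0.11139125] x ext [-0.04793029  0.06955816]
```

```bash
sed -i 's/C0=np.array(\[.5614,.2698,.2043\])/C0=np.array([.5614,.2698,.2043])+.002*ex-.0007*ey/' h.py
cat >> h.py <<'E'
def go(target_w, az=None, off=0.):
    "deltas in tool axes to bring TCP to target; az: wanted azimuth (deg) of tool x"
    s=robot.read_state(); M=R.from_rotvec(s['tcp_rot']).as_matrix()
    dl=M.T@(np.asarray(target_w)-s['ee_pos']); a=np.degrees(np.arctan2(M[1,0],M[0,0]))
    print('t',s['clock'],'pos',s['ee_pos'].round(4),'az',a.round(2),'ydir',M[:,1].round(3),'lin',dl.round(4),'|',np.linalg.norm(dl).round(3), 'F',s['ft_force'].round(1),'gap',round(s['finger_gap'],4),'q',s['qpos'].round(2))
    if az is not None: print('turn',np.radians((a-az+180)%360-180).round(3))
E
python3 -m pendant '{"linear":[[0,-0.05,0],[0,-0.05,0],[0,-0.05,0]],"turn":[0,0,0]}'
python3 -m pendant '{"linear":[[-0.032,0,0.0306],[-0.032,0,0.0306],[-0.032,0,0.0306],[-0.032,0,0.0306],[-0.032,0,0.0306],[-0.032,0,0.0306],[-0.032,0,0.0306],[-0.032,0,0.0306],[-0.032,0,0.0306],[-0.032,0,0.0306]],"turn":[0,0,0,0,0,0,0,0,0,0]}'
python3 - <<'E'
from h import *
K=C0+.026*ez
print(K); go(K+[0,0,.15],86)
E
```

```text
clock: 0.48
ee_pos: [0.2637, -0.5663, 0.4076]
tcp_rot: [-1.384, 0.883, -0.882]
ft_force: [-0.3, -0.5, 0.8]
finger_gap: 0.0854
clock: 1.72
ee_pos: [0.4063, -0.1458, 0.4062]
tcp_rot: [-1.385, 0.883, -0.882]
ft_force: [0.6, -0.1, -0.6]
finger_gap: 0.0853
[0.55096835 0.27063499 0.22819505]
t 1.725 pos [ 0.4063 -0.1458  0.4062] az -65.03 ydir [-0. -0. -1.] lin [-0.3165  0.0279  0.307 ] | 0.442 F [ 0.6 -0.1 -0.6] gap 0.0853 q [ 0.66 -0.05 -0.36  1.83 -0.02  1.35 -0.84]
turn -2.636
```

```bash
python3 -m pendant '{"linear":[[-0.0316,0,0.0307],[-0.0316,0,0.0307],[-0.0316,0,0.0307],[-0.0316,0,0.0307],[-0.0316,0,0.0307],[-0.0316,0,0.0307],[-0.0316,0,0.0307],[-0.0316,0,0.0307],[-0.0316,0,0.0307],[-0.0316,0,0.0307]],"turn":[0,0,0,0,0,0,0,0,0,0]}' -0.4 20
python3 -m pendant '{"linear":[[0,0,0],[0,0,0],[0,0,0],[0,0,0],[0,0,0],[0,0,0],[0,0,0],[0,0,0]],"turn":[-0.18,-0.18,-0.18,-0.18,-0.18,-0.18,-0.18,-0.18]}'
python3 -m pendant '{"linear":[[0,0,0],[0,0,0],[0,0,0],[0,0,0],[0,0,0],[0,0,0],[0,0,0]],"turn":[-0.18,-0.18,-0.18,-0.18,-0.18,-0.18,-0.12]}'
python3 - <<'E'
from h import *
K=C0+.026*ez
go(K+[0,0,.1],86)
snap('top','top1');d=snap('scene','sc1')
for n,t in(('top','top1'),('scene','sc1')):
    im=cv2.imread(f'pics/{t}.png'); im=im[100:270,110:290] if n=='top' else im[60:260,350:540]
    cv2.imwrite(f'pics/{t}z.png',cv2.resize(im,None,fx=3,fy=3,interpolation=cv2.INTER_CUBIC)[:600])
E
```

```text
clock: 2.98
ee_pos: [0.5515, 0.2699, 0.4059]
tcp_rot: [-1.385, 0.883, -0.883]
ft_force: [-0.9, -0.4, 0.0]
finger_gap: 0.0259
clock: 3.98
ee_pos: [0.551, 0.2686, 0.406]
tcp_rot: [-1.557, -0.243, 0.245]
ft_force: [0.3, -1.2, 0.4]
finger_gap: 0.0257
clock: 4.85
ee_pos: [0.5511, 0.2685, 0.4059]
tcp_rot: [-1.237, -1.164, 1.165]
ft_force: [-0.1, 0.9, -0.0]
finger_gap: 0.0258
t 4.85 pos [0.5511 0.2685 0.4059] az 86.51 ydir [-0.001 -0.    -1.   ] lin [0.0021 0.0777 0.0002] | 0.078 F [-0.1  0.9 -0. ] gap 0.0258 q [ 0.29  0.55 -1.22  1.41  0.52  1.53  0.61]
turn 0.009
```

View pics/sc1z.png

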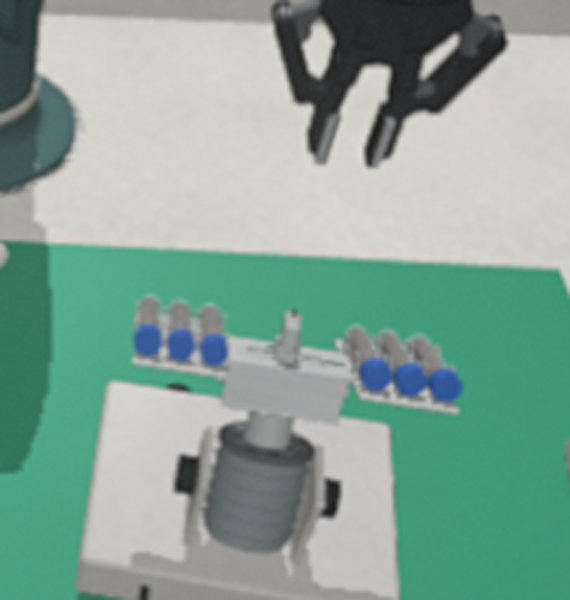

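View pics/top1z.png

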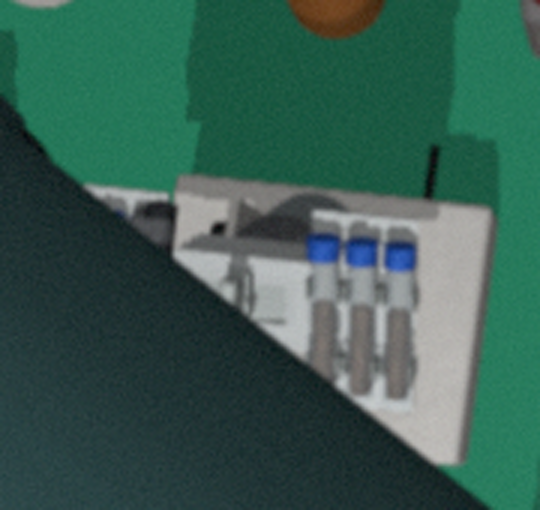

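```bash
python3 - <<'E'
from h import *
d=np.load('top0.npz');W=cloud(d); L=(W-C0)@E
hsv=cv2.cvtColor(d['image'],cv2.COLOR_RGB2HSV)
b=(hsv[...,0]>105)&(hsv[...,0]<125)&(hsv[...,1]>150)&(abs(L[...,1])<.13)&(abs(L[...,0])<.08)
for s in (1,-1):
    Q=L[b&(L[...,1]*s>0)]; print(np.nanpercentile(Q,[2,50,98],axis=0).round(4))
K=C0+.026*ez; go(K+[.0013,0,.014],86)
E
python3 -m pendant '{"linear":[[0.002,0.03,0],[0,0.03,0],[0,0.03,0],[0,0.03,0],[0,0.03,0],[0,0,0]],"turn":[0,0,0,0,0,0]}'
python3 - <<'E'
from h import *
K=C0+.026*ez; go(K+[.0013,0,.014],86)
snap('scene','sc2')
im=cv2.imread('pics/sc2.png')[120:260,370:530]
cv2.imwrite('pics/sc2z.png',cv2.resize(im,None,fx=4,fy=4,interpolation=cv2.INTER_CUBIC))
E
```

```text
[[0.0383 0.0484 0.0103]
 [0.0454 0.079  0.0217]
 [0.0497 0.1098 0.026 ]]
[[ 0.0392 -0.1097  0.0147]
 [ 0.0468 -0.0795  0.0219]
 [ 0.0524 -0.0479  0.0248]]
t 4.95 pos [0.5511 0.2686 0.4059] az 86.33 ydir [-0.001 -0.    -1.   ] lin [ 0.0022  0.1637 -0.0011] | 0.164 F [ 1.3  0.1 -0.7] gap 0.0261 q [ 0.29  0.55 -1.22  1.41  0.52  1.53  0.61]
turn 0.006
clock: 5.7
ee_pos: [0.5507, 0.2701, 0.2547]
tcp_rot: [-1.24, -1.156, 1.161]
ft_force: [0.3, 0.2, 0.7]
finger_gap: 0.0259
t 5.7 pos [0.5507 0.2701 0.2547] az 86.09 ydir [-0.003 -0.001 -1.   ] lin [ 0.0006  0.0125 -0.0016] | 0.013 F [0.3 0.2 0.7] gap 0.0259 q [ 0.26  0.66 -1.14  1.62  0.62  1.28  0.52]
turn 0.002
```

View pics/sc2z.png

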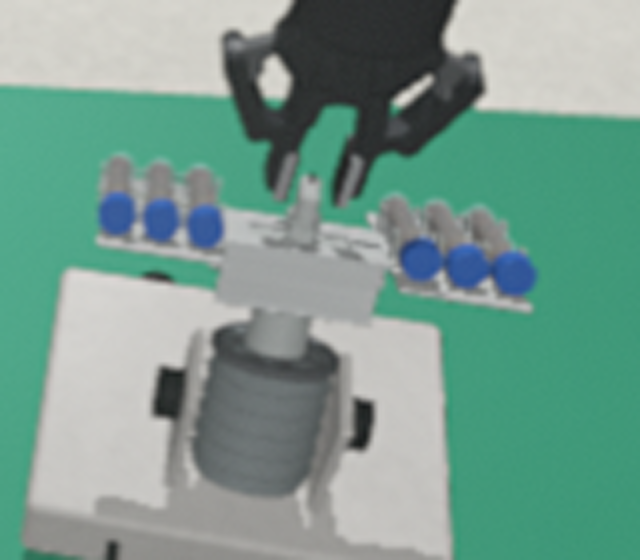

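```bash
python3 -m pendant '{"linear":[[0.0005,0.012,-0.0015],[0,0,0]],"turn":[0,0]}'
python3 -m pendant '{"linear":[[0,0,0],[0,0,0],[0,0,0],[0,0,0],[0,0,0]],"turn":[0,0,0,0,0]}' -1 30
python3 - <<'E'
from h import *
K=C0+.026*ez; go(K+[.0013,0,.014],86)
snap('scene','sc3')
im=cv2.imread('pics/sc3.png')[120:260,370:530]
cv2.imwrite('pics/sc3z.png',cv2.resize(im,None,fx=4,fy=4,interpolation=cv2.INTER_CUBIC))
E
```

```text
clock: 6.0
ee_pos: [0.5528, 0.271, 0.2441]
tcp_rot: [-1.24, -1.16, 1.16]
ft_force: [1.1, 0.7, 0.5]
finger_gap: 0.0255
clock: 6.62
ee_pos: [0.553, 0.2703, 0.2448]
tcp_rot: [-1.241, -1.159, 1.161]
ft_force: [-1.6, -5.6, 3.2]
finger_gap: 0.0127
t 6.625 pos [0.553  0.2703 0.2448] az 86.16 ydir [ 0.    -0.001 -1.   ] lin [0.0003 0.0026 0.0007] | 0.003 F [-1.6 -5.6  3.2] gap 0.0127 q [ 0.26  0.67 -1.13  1.62  0.64  1.26  0.51]
turn 0.003
```

View pics/sc3z.png

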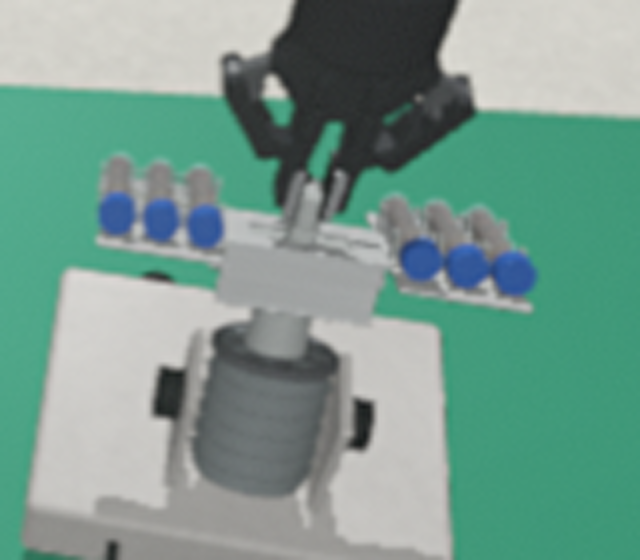

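```bash
python3 -m pendant '{"linear":[[0,0,0],[0,0,0],[0,0,0],[0,0,0],[0,0,0]],"turn":[0.08,0.08,0.08,0.08,0.08]}'
python3 - <<'E'
from h import *
K=C0+.026*ez; go(K+[.0013,0,.014],86)
E
```

```text
clock: 7.3
ee_pos: [0.5528, 0.2715, 0.2458]
tcp_rot: [-1.395, -0.859, 0.857]
ft_force: [-5.6, -4.2, 14.8]
finger_gap: 0.0107
t 7.3 pos [0.5528 0.2715 0.2458] az 63.18 ydir [ 0.001  0.    -1.   ] lin [-0.001   0.0036  0.    ] | 0.004 F [-5.6 -4.2 14.8] gap 0.0107 q [ 0.22  0.63 -1.05  1.62  0.57  1.23  0.15]
turn -0.398
```

```bash
python3 -m pendant '{"linear":[[0,-0.001,0],[0,0,0],[0,0,0],[0,0,0],[0,0,0]],"turn":[0.08,0.08,0.08,0.08,0.08]}'
python3 - <<'E'
from h import *
K=C0+.026*ez; go(K+[.0013,0,.014],86)
snap('scene','sc4')
im=cv2.imread('pics/sc4.png')[120:260,370:530]
cv2.imwrite('pics/sc4z.png',cv2.resize(im,None,fx=4,fy=4,interpolation=cv2.INTER_CUBIC))
E
```

```text
clock: 7.92
ee_pos: [0.5525, 0.272, 0.2468]
tcp_rot: [-1.499, -0.552, 0.549]
ft_force: [-7.8, -3.7, 12.8]
finger_gap: 0.0102
t 7.925 pos [0.5525 0.272  0.2468] az 40.32 ydir [ 0.001  0.001 -1.   ] lin [-0.0011  0.0046 -0.0009] | 0.005 F [-7.8 -3.7 12.8] gap 0.0102 q [ 0.17  0.59 -0.96  1.63  0.51  1.2  -0.2 ]
turn -0.797
```

View pics/sc4z.png

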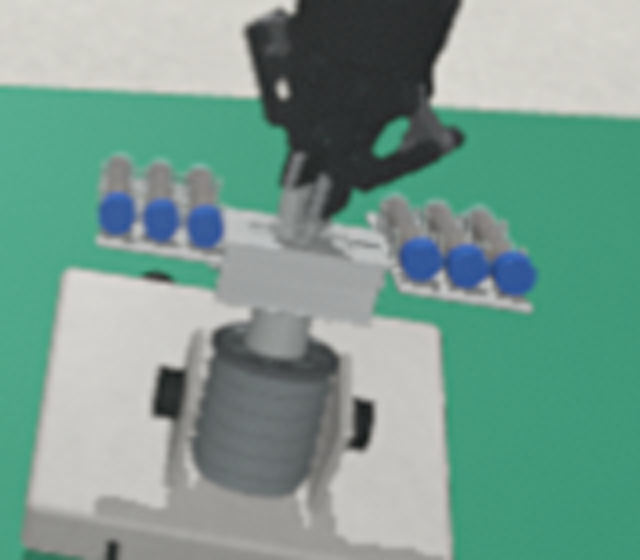

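```bash
python3 -m pendant '{"linear":[[0,-0.001,0],[0,0,0],[0,0,0],[0,0,0],[0,0,0]],"turn":[0.08,0.08,0.08,0.08,0.08]}'
python3 -m pendant '{"linear":[[0,-0.001,0],[0,0,0],[0,0,0],[0,0,0],[0,0,0]],"turn":[0.08,0.08,0.08,0.08,0.08]}'
python3 - <<'E'
from h import *
K=C0+.026*ez; go(K+[.0013,0,.014],-8.4)
d=snap('scene','sc5')
im=cv2.imread('pics/sc5.png')[120:260,370:530]
cv2.imwrite('pics/sc5z.png',cv2.resize(im,None,fx=4,fy=4,interpolation=cv2.INTER_CUBIC))
E
```

```text
clock: 8.6
ee_pos: [0.5523, 0.2717, 0.2482]
tcp_rot: [-1.558, -0.239, 0.237]
ft_force: [-18.0, -8.5, 23.4]
finger_gap: 0.0102
clock: 9.22
ee_pos: [0.5518, 0.2717, 0.2494]
tcp_rot: [-1.57, 0.076, -0.076]
ft_force: [-18.3, -10.0, 26.5]
finger_gap: 0.0105
t 9.225 pos [0.5518 0.2717 0.2494] az -5.52 ydir [ 0.    -0.001 -1.   ] lin [ 0.0006  0.0072 -0.001 ] | 0.007 F [-18.3 -10.   26.5] gap 0.0105 q [ 0.06  0.52 -0.79  1.63  0.39  1.16 -0.91]
turn 0.05
```

View pics/sc5z.png

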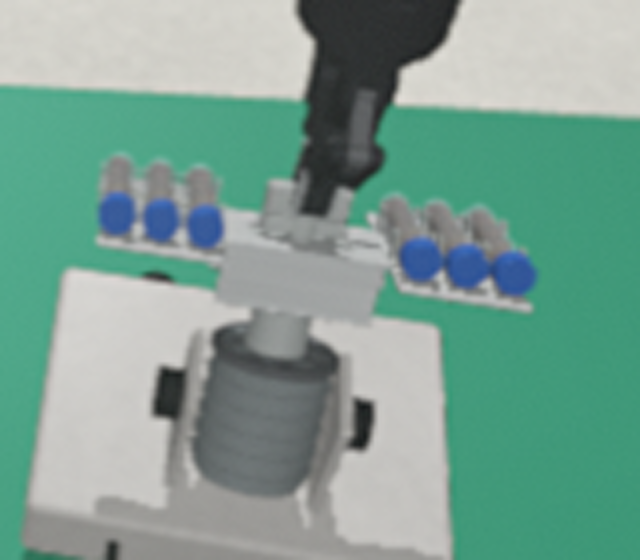

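```bash
python3 -m pendant '{"linear":[[0,0,0],[0,0,0]],"turn":[0.05,0]}'
python3 -m pendant '{"linear":[[0,0,0],[0,0,0],[0,0,0]],"turn":[0,0,0]}' -0.4
python3 -m pendant '{"linear":[[0,-0.03,0],[0,-0.05,0],[0,-0.05,0],[0,-0.05,-0.05],[0,0,-0.05],[0,0,-0.05],[0,0,-0.05],[0,0,0]],"turn":[0,0,0,0,0,0,0,0]}' 1
python3 - <<'E'
from h import *
go(C0)
for n,t in(('top','top6'),('scene','sc6')):
    d=snap(n,t)
    im=d['image'][...,::-1]; im=im[150:265,110:290] if n=='top' else im[140:280,370:520]
    cv2.imwrite(f'pics/{t}z.png',cv2.resize(im,None,fx=4.2,fy=4.2,interpolation=cv2.INTER_CUBIC))
    W=cloud(d); L=(W-C0)@E
    m=(abs(L[...,0])<.032)&(abs(L[...,1])<.032)&(L[...,2]>.02)&(L[...,2]<.045)
    P=L[m]; 
    if len(P)<5: continue
    U,S,V=np.linalg.svd(P[:,:2]-P[:,:2].mean(0)); print(n,len(P),P.mean(0),V[0],(S/np.sqrt(len(P))).round(4))
E
```

```text
clock: 9.52
ee_pos: [0.5518, 0.2718, 0.2495]
tcp_rot: [-1.568, 0.113, -0.114]
ft_force: [-18.5, -9.1, 26.5]
finger_gap: 0.0105
clock: 9.9
ee_pos: [0.5529, 0.2712, 0.2474]
tcp_rot: [-1.568, 0.114, -0.114]
ft_force: [-0.5, -0.8, 0.1]
finger_gap: 0.0257
clock: 10.9
ee_pos: [0.5248, 0.075, 0.4216]
tcp_rot: [-1.569, 0.118, -0.119]
ft_force: [0.1, 0.7, -0.7]
finger_gap: 0.0856
t 10.9 pos [0.5248 0.075  0.4216] az -8.66 ydir [ 0.    -0.001 -1.   ] lin [0.0086 0.2161 0.1977] | 0.293 F [ 0.1  0.7 -0.7] gap 0.0856 q [ 0.48  0.2  -0.79  1.59  0.14  1.41 -0.48]
scene 141 [ 0.00505155 -0.00126079  0.0274324 ] [-0.03505085  0.99938553] [0.0133 0.0021]
```

View pics/top6z.png

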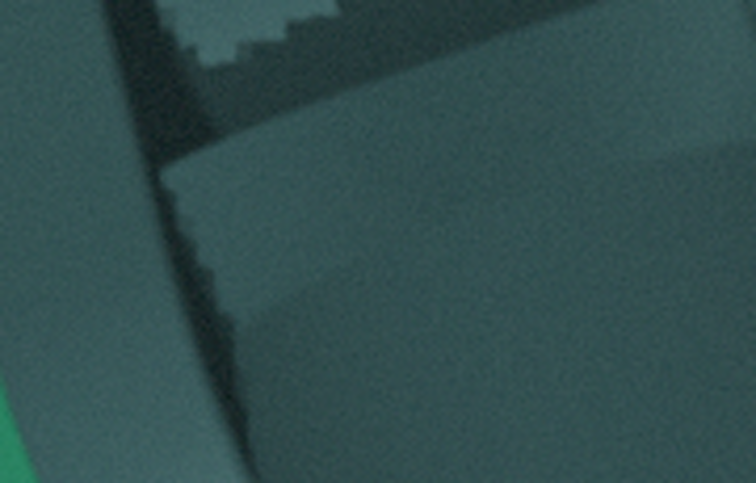

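View pics/sc6z.png

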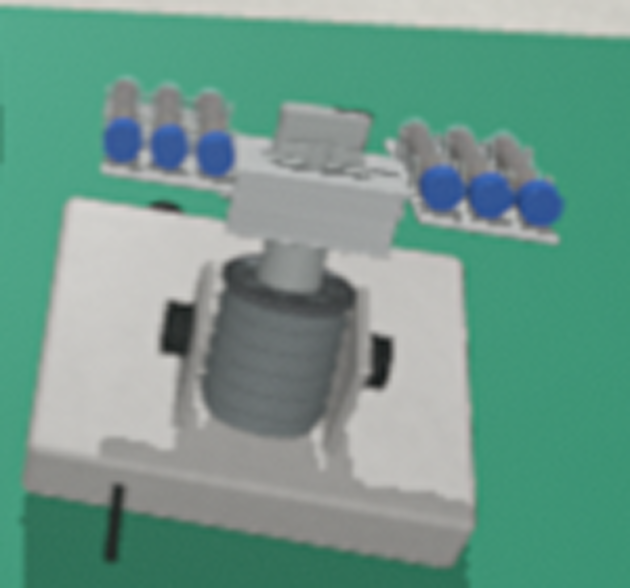

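```bash
python3 -m pendant '{"linear":[[0,0.03,0],[0,0.03,0],[0,0,0],[0,0,0],[0,0,0],[0,0,0],[0,0,0],[0,0,0],[0,0,0]],"turn":[-0.18,-0.18,-0.18,-0.18,-0.18,-0.18,-0.18,-0.18,-0.18]}' 1
python3 - <<'E'
from h import *
go(C0)
d=snap('scene','sc7'); 
s=robot.read_state(); M=R.from_rotvec(s['tcp_rot']).as_matrix()
W=cloud(d); L=(W-s['ee_pos'])@M
# draw in tool frame x (jaw) vs y (depth along finger) orthographic
img=np.zeros((520,640,3),np.uint8)
ok=(np.abs(L[...,0])<.08)&(L[...,1]>-.1)&(L[...,1]<.05)&(abs(L[...,2])<.06)
for (v,u) in zip(*np.where(ok)):
    x,y,z=L[v,u]; cv2.circle(img,(int(320+x*3500),int(380+y*3500)),3,tuple(int(c) for c in np.clip(d['image'][v,u][::-1].astype(int)*2,0,255)),-1)
for g in range(-8,9): cv2.line(img,(int(320+g*35),0),(int(320+g*35),520),(90,60,0),1)
for g in range(-10,5): cv2.line(img,(0,int(380+g*35)),(640,int(380+g*35)),(90,60,0) if g else (0,0,255),1)
cv2.imwrite('pics/prof.png',img)
v,u=np.where(ok); print(v.min(),v.max(),u.min(),u.max())
im=d['image'][max(0,v.min()-20):v.max()+20,u.min()-20:u.max()+20,::-1]
im=cv2.convertScaleAbs(im,alpha=1.8,beta=20)
cv2.imwrite('pics/sc7z.png',cv2.resize(im,None,fx=4,fy=4,interpolation=cv2.INTER_CUBIC)[:600,:800])
E
```

```text
clock: 12.12
ee_pos: [0.5246, 0.0805, 0.3616]
tcp_rot: [-1.249, -1.145, 1.144]
ft_force: [-0.0, -0.3, -0.4]
finger_gap: 0.0851
t 12.125 pos [0.5246 0.0805 0.3616] az 84.98 ydir [ 0.     0.001 -1.   ] lin [ 0.1909  0.1565 -0.0218] | 0.248 F [-0.  -0.3 -0.4] gap 0.0851 q [ 0.66  0.31 -1.06  1.68  0.28  1.31  1.03]
60 117 329 405
```

View pics/prof.png

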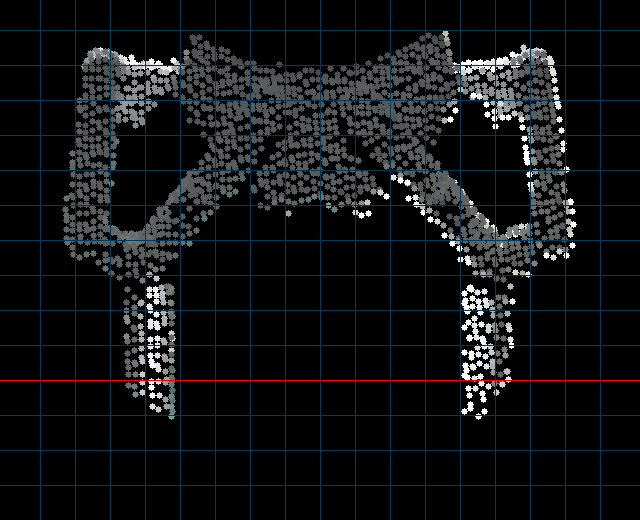

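View pics/sc7z.png

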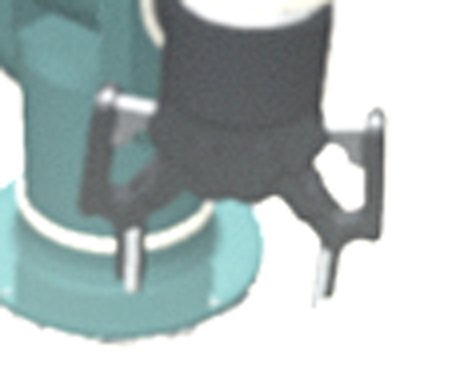

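```bash
python3 -m pendant '{"linear":[[0,0,0],[0,0,0],[0,0,0],[0,0,0],[0,0,0],[0,0,0],[0,0,0],[0,0,0],[0,0,0],[0,0,0]],"turn":[0.18,0.18,0.18,0.18,0.18,0.18,0.18,0.18,0.18,0.01]}'
python3 - <<'E'
from h import *
T=C0+[.0069,-.001,-.010]; print(T); go(T+[0,0,.14],-8.4)
E
```

```text
clock: 13.42
ee_pos: [0.5246, 0.0801, 0.3615]
tcp_rot: [-1.567, 0.122, -0.122]
ft_force: [-0.8, -0.0, -0.6]
finger_gap: 0.0854
[0.56994548 0.26785137 0.19523941]
t 13.425 pos [0.5246 0.0801 0.3615] az -8.89 ydir [-0.  0. -1.] lin [0.0158 0.0263 0.1924] | 0.195 F [-0.8 -0.  -0.6] gap 0.0854 q [ 0.45  0.23 -0.78  1.69  0.17  1.29 -0.51]
turn -0.009
```

```bash
python3 -m pendant '{"linear":[[0.004,0.006,0.0481],[0.004,0.006,0.0481],[0.004,0.006,0.0481],[0.0038,0.008,0.0481],[0,0,0]],"turn":[-0.009,0,0,0,0]}'
python3 -m pendant '{"linear":[[0,0.03,0],[0,0.03,0],[0,0.03,0],[0,0,0]],"turn":[0,0,0,0]}'
python3 - <<'E'
from h import *
T=C0+[.0069,-.001,-.010]; go(T,-8.4)
snap('scene','sc8')
im=cv2.imread('pics/sc8.png')[100:250,360:520]; im=cv2.convertScaleAbs(im,alpha=1.5)
cv2.imwrite('pics/sc8z.png',cv2.resize(im,None,fx=4,fy=4,interpolation=cv2.INTER_CUBIC))
E
```

```text
clock: 14.05
ee_pos: [0.5675, 0.2713, 0.3343]
tcp_rot: [-1.566, 0.11, -0.106]
ft_force: [0.2, -0.5, -0.4]
finger_gap: 0.0853
clock: 14.55
ee_pos: [0.5681, 0.2661, 0.244]
tcp_rot: [-1.569, 0.116, -0.111]
ft_force: [1.2, -0.4, 1.1]
finger_gap: 0.0853
t 14.55 pos [0.5681 0.2661 0.244 ] az -8.27 ydir [-0.003 -0.001 -1.   ] lin [0.0017 0.0487 0.002 ] | 0.049 F [ 1.2 -0.4  1.1] gap 0.0853 q [ 0.06  0.54 -0.76  1.6   0.4   1.17 -0.94]
turn 0.002
```

View pics/sc8z.png

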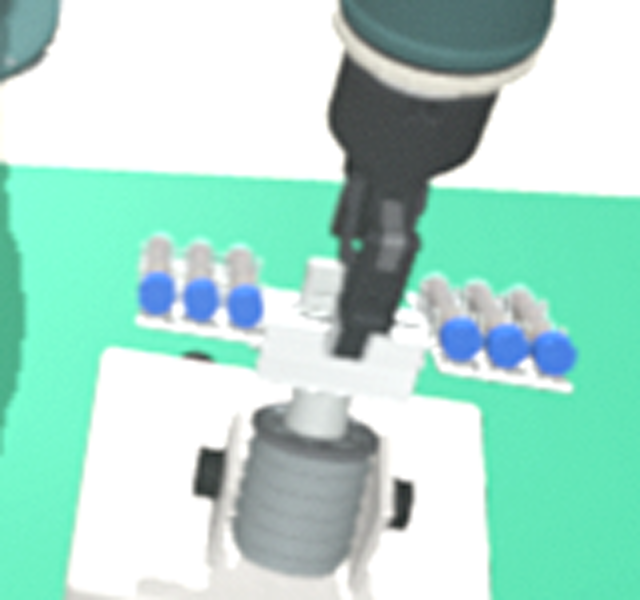

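```bash
python3 -m pendant '{"linear":[[0.0015,0.01,0.002],[0,0.01,0],[0,0.01,0],[0,0,0]],"turn":[0,0,0,0]}'
python3 -m pendant '{"linear":[[0,0.006,0],[0,0.006,0],[0,0.004,0],[0,0,0]],"turn":[0,0,0,0]}'
python3 - <<'E'
from h import *
T=C0+[.0069,-.001,-.010]; go(T,-8.4)
E
```

```text
clock: 15.1
ee_pos: [0.5702, 0.2685, 0.2146]
tcp_rot: [-1.568, 0.116, -0.114]
ft_force: [0.7, 0.8, 0.2]
finger_gap: 0.0848
clock: 15.6
ee_pos: [0.5704, 0.2686, 0.1992]
tcp_rot: [-1.568, 0.115, -0.114]
ft_force: [0.4, -0.4, -0.1]
finger_gap: 0.0853
t 15.6 pos [0.5704 0.2686 0.1992] az -8.36 ydir [-0. -0. -1.] lin [-0.0003  0.0039 -0.0008] | 0.004 F [ 0.4 -0.4 -0.1] gap 0.0853 q [ 0.04  0.59 -0.74  1.63  0.44  1.09 -0.97]
turn 0.001
```

```bash
python3 -m pendant '{"linear":[[0,0.004,0],[0,0,0]],"turn":[0,0]}'
python3 -m pendant '{"linear":[[0,0,0],[0,0,0],[0,0,0],[0,0,0]],"turn":[0,0,0,0]}' 0.5 35
python3 - <<'E'
from h import *
T=C0+[.0069,-.001,-.010]; go(T,-8.4)
snap('scene','sc9')
im=cv2.imread('pics/sc9.png')[100:250,360:520]; im=cv2.convertScaleAbs(im,alpha=1.3)
cv2.imwrite('pics/sc9z.png',cv2.resize(im,None,fx=4,fy=4,interpolation=cv2.INTER_CUBIC))
E
```

```text
clock: 15.85
ee_pos: [0.5704, 0.2687, 0.1952]
tcp_rot: [-1.568, 0.115, -0.114]
ft_force: [-0.1, 0.0, 0.1]
finger_gap: 0.0853
clock: 16.35
ee_pos: [0.5698, 0.2689, 0.1962]
tcp_rot: [-1.568, 0.115, -0.114]
ft_force: [-9.1, -2.4, 12.4]
finger_gap: 0.0682
t 16.35 pos [0.5698 0.2689 0.1962] az -8.34 ydir [-0.001 -0.    -1.   ] lin [ 0.0003  0.0009 -0.001 ] | 0.001 F [-9.1 -2.4 12.4] gap 0.0682 q [ 0.03  0.59 -0.74  1.64  0.44  1.08 -0.97]
turn 0.001
```

View pics/sc9z.png

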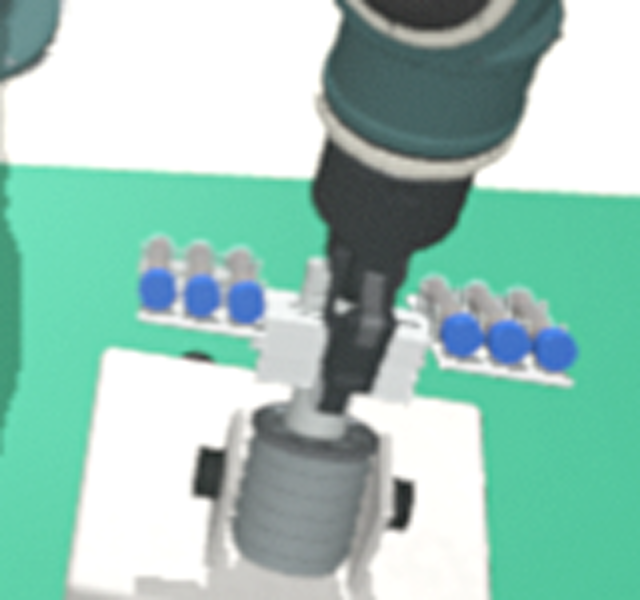

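```bash
python3 -m pendant '{"linear":[[-0.0023,-0.0044,0],[-0.0024,-0.0044,0],[0,0,0]],"turn":[0,0,0]}' 0.2 40
python3 - <<'E'
from h import *
go(C0,-8.4)
E
```

```text
clock: 16.77
ee_pos: [0.5658, 0.2695, 0.2046]
tcp_rot: [-1.568, 0.114, -0.115]
ft_force: [-1.1, -0.8, -3.7]
finger_gap: 0.0675
t 16.775 pos [0.5658 0.2695 0.2046] az -8.35 ydir [ 0.  0. -1.] lin [-0.0026 -0.0006 -0.001 ] | 0.003 F [-1.1 -0.8 -3.7] gap 0.0675 q [ 0.04  0.58 -0.74  1.64  0.43  1.09 -0.97]
turn 0.001
```

```bash
python3 -m pendant '{"linear":[[-0.0023,-0.0044,0],[-0.0024,-0.0044,0],[-0.0023,-0.0044,0],[-0.0024,-0.0044,0],[0,0,0]],"turn":[0,0,0,0,0]}'
python3 - <<'E'
from h import *
go(C0,-8.4)
snap('scene','sc10')
im=cv2.imread('pics/sc10.png')[100:250,360:520]; im=cv2.convertScaleAbs(im,alpha=1.3)
cv2.imwrite('pics/sc10z.png',cv2.resize(im,None,fx=4,fy=4,interpolation=cv2.INTER_CUBIC))
E
```

```text
clock: 17.4
ee_pos: [0.5565, 0.2709, 0.2223]
tcp_rot: [-1.567, 0.114, -0.115]
ft_force: [0.7, -0.8, -4.0]
finger_gap: 0.0673
t 17.4 pos [0.5565 0.2709 0.2223] az -8.36 ydir [ 0.001  0.    -1.   ] lin [ 0.0068  0.0171 -0.0011] | 0.018 F [ 0.7 -0.8 -4. ] gap 0.0673 q [ 0.05  0.55 -0.76  1.64  0.41  1.12 -0.97]
turn 0.001
```

View pics/sc10z.png

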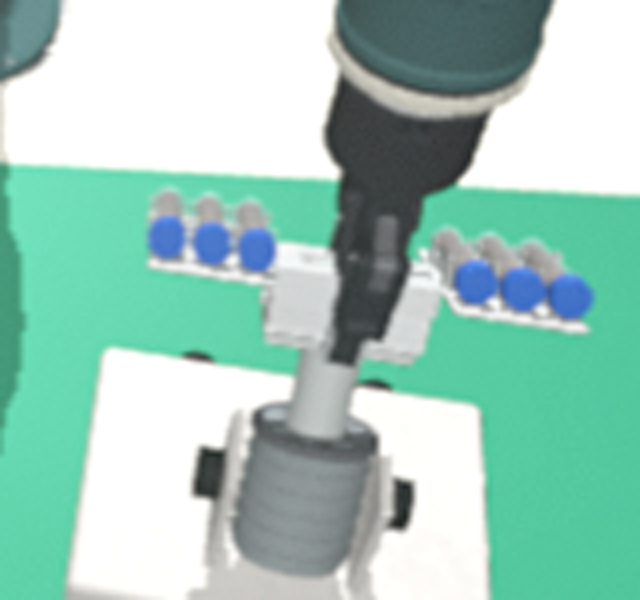

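```bash
python3 -m pendant '{"linear":[[-0.0023,-0.0044,0],[-0.0024,-0.0044,0],[-0.0023,-0.0044,0],[-0.0024,-0.0044,0],[0,0,0]],"turn":[0,0,0,0,0]}'
python3 -m pendant '{"linear":[[-0.0023,-0.0044,0],[-0.0024,-0.0044,0],[-0.0023,-0.0044,0],[-0.0024,-0.0044,0],[0,0,0]],"turn":[0,0,0,0,0]}'
python3 - <<'E'
from h import *
go(C0,-8.4)
snap('scene','sc11')
im=cv2.imread('pics/sc11.png')[80:230,360:520]; im=cv2.convertScaleAbs(im,alpha=1.3)
cv2.imwrite('pics/sc11z.png',cv2.resize(im,None,fx=4,fy=4,interpolation=cv2.INTER_CUBIC))
E
```

```text
clock: 18.08
ee_pos: [0.5469, 0.2724, 0.2399]
tcp_rot: [-1.568, 0.114, -0.114]
ft_force: [0.0, 0.2, -5.2]
finger_gap: 0.0679
clock: 18.7
ee_pos: [0.5379, 0.2736, 0.2575]
tcp_rot: [-1.567, 0.114, -0.115]
ft_force: [0.0, 0.6, -3.5]
finger_gap: 0.0675
t 18.7 pos [0.5379 0.2736 0.2575] az -8.36 ydir [ 0.001  0.    -1.   ] lin [ 0.0256  0.0523 -0.0011] | 0.058 F [ 0.   0.6 -3.5] gap 0.0675 q [ 0.06  0.49 -0.79  1.65  0.37  1.16 -0.96]
turn 0.001
```

View pics/sc11z.png

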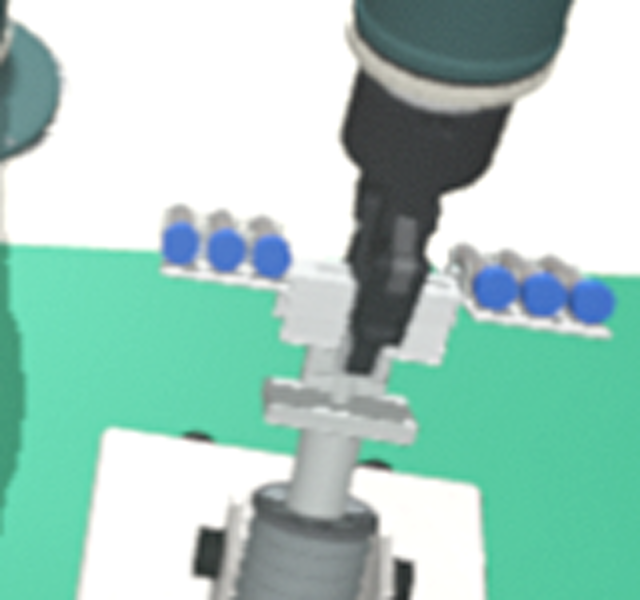

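```bash
python3 -m pendant '{"linear":[[-0.0023,-0.0044,0],[-0.0024,-0.0044,0],[-0.0023,-0.0044,0],[-0.0024,-0.0044,0],[-0.0023,-0.0044,0],[-0.0024,-0.0044,0],[0,0,0]],"turn":[0,0,0,0,0,0,0]}'
python3 -m pendant '{"linear":[[-0.001,-0.02,0],[0,-0.03,0],[0,-0.03,0],[0,-0.02,0],[0,0,0]],"turn":[0,0,0,0,0]}'
python3 - <<'E'
from h import *
go(C0,-8.4)
snap('scene','sc12')
im=cv2.imread('pics/sc12.png')[30:180,360:520]; im=cv2.convertScaleAbs(im,alpha=1.3)
cv2.imwrite('pics/sc12z.png',cv2.resize(im,None,fx=4,fy=4,interpolation=cv2.INTER_CUBIC))
E
```

```text
clock: 19.62
ee_pos: [0.5239, 0.2757, 0.2839]
tcp_rot: [-1.568, 0.114, -0.115]
ft_force: [0.2, 0.5, -5.9]
finger_gap: 0.0676
clock: 20.25
ee_pos: [0.5232, 0.2762, 0.3856]
tcp_rot: [-1.566, 0.113, -0.117]
ft_force: [-0.5, -1.1, -5.0]
finger_gap: 0.068
t 20.25 pos [0.5232 0.2762 0.3856] az -8.36 ydir [ 0.003  0.001 -1.   ] lin [ 0.04    0.1804 -0.0018] | 0.185 F [-0.5 -1.1 -5. ] gap 0.068 q [ 0.09  0.37 -0.84  1.51  0.27  1.39 -0.91]
turn 0.001
```

View pics/sc12z.png

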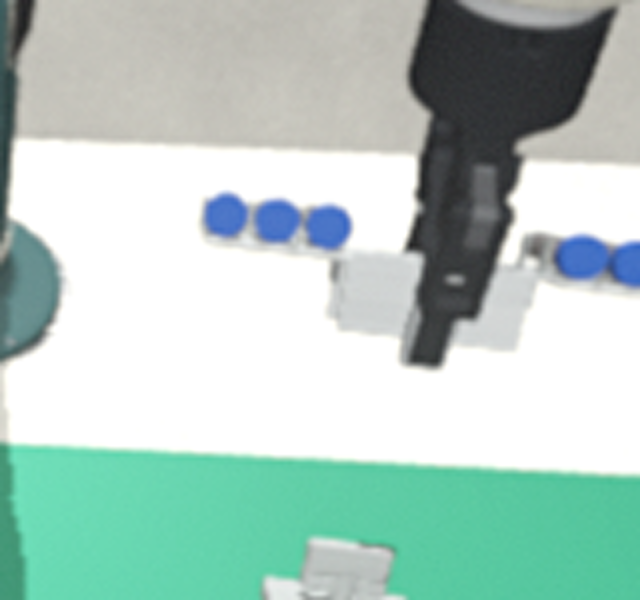

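Run:
```python
from h import *
d=np.load('top0.npz');W=cloud(d); im=d['image']
g=(W[...,2]>.0015)&(W[...,2]<.04)&(im.min(-1)>110)
g[:, :365]=0;g[:,530:]=0;g[:140]=0;g[270:]=0
num,lab,st,ce=cv2.connectedComponentsWithStats(g.astype(np.uint8))
i=1+np.argmax(st[1:,4]); m=lab==i; print(st[i])
P=W[m]; r=cv2.minAreaRect((P[:,:2]*1000).astype(np.float32)); print(r)
fl=P[(P[:,2]<.012)]; print('floor z',np.median(fl[:,2]), cv2.minAreaRect((fl[:,:2]*1000).astype(np.float32)))
rim=P[P[:,2]>.02]; print('rim',len(rim),np.median(rim[:,2]),cv2.minAreaRect((rim[:,:2]*1000).astype(np.float32)))
d=np.load('scene0.npz');W=cloud(d); im=d['image']
rim=W[(W[...,2]>.02)&(W[...,2]<.034)&(abs(W[...,0]-.57)<.15)&(abs(W[...,1]+.25)<.2)]; print('rim2',len(rim),cv2.minAreaRect((rim[:,:2]*1000).astype(np.float32)))
```

```text
[  378   151   141   108 11197]
((567.8848266601562, -276.05267333984375), (227.21214294433594, 313.2887268066406), 5.9807024002075195)
floor z 0.004980128882132284 ((568.3211059570312, -280.2168884277344), (227.21214294433594, 304.9146728515625), 5.9807024002075195)
rim 911 0.027423781699081218 ((565.093017578125, -270.48443603515625), (220.0364990234375, 301.71990966796875), 5.502419948577881)
rim2 1033 ((568.3541870117188, -272.59912109375), (223.49893188476562, 302.62200927734375), 6.042243480682373)
```

```bash
python3 -m pendant '{"linear":[[0.002,0,-0.009],[0.004,0,-0.018],[0.006,0,-0.026],[0.0068,0,-0.0297],[0.0068,0,-0.0297],[0.0068,0,-0.0297],[0.0068,0,-0.0297],[0.0068,0,-0.0297],[0.0068,0,-0.0297],[0.0068,0,-0.0297]],"turn":[0,0,0,0,0,0,0,0,0,0]}'
python3 -m pendant '{"linear":[[0.0068,0,-0.0297],[0.0068,0,-0.0297],[0.0068,0,-0.0297],[0.0068,0,-0.0297],[0.0068,0,-0.0297],[0.0068,0,-0.0297],[0.006,0,-0.026],[0.004,0,-0.018],[0.002,0,-0.009],[0,0,0]],"turn":[0,0,0,0,0,0,-0.08,-0.08,-0.08,0]}'
python3 - <<'E'
from h import *
go([.567,-.2715,.12],5.75)
snap('top','top13'); snap('scene','sc13')
E
```

```text
clock: 21.55
ee_pos: [0.5435, 0.0064, 0.3831]
tcp_rot: [-1.568, 0.116, -0.115]
ft_force: [-0.4, 0.4, -4.1]
finger_gap: 0.0678
clock: 22.8
ee_pos: [0.5646, -0.2288, 0.3828]
tcp_rot: [-1.569, -0.071, 0.073]
ft_force: [-0.7, -0.1, -4.4]
finger_gap: 0.0676
t 22.8 pos [ 0.5646 -0.2288  0.3828] az 5.24 ydir [-0.001  0.001 -1.   ] lin [-0.0013  0.2628 -0.0429] | 0.266 F [-0.7 -0.1 -4.4] gap 0.0676 q [ 0.83  0.37 -0.66  1.47  0.23  1.38  0.25]
turn -0.009
```

View pics/sc13.png

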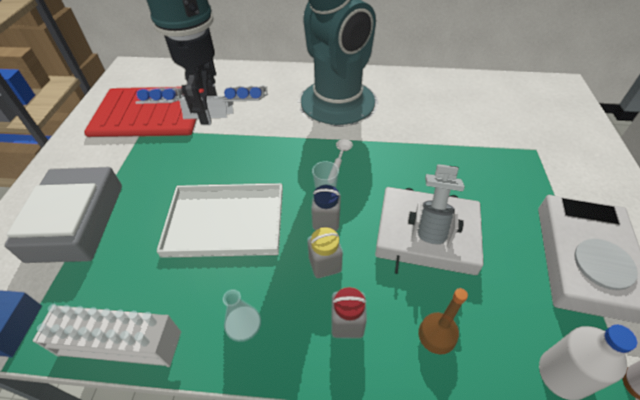

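```bash
python3 -m pendant '{"linear":[[-0.0003,0.02,-0.0143],[-0.0004,0.03,-0.0143],[-0.0003,0.04,-0.0143],[0,0.04,0],[0,0.04,0],[0,0.04,0],[0,0.04,0],[0,0.03,0],[0,0.02,0],[0,0,0]],"turn":[-0.009,0,0,0,0,0,0,0,0,0]}'
python3 - <<'E'
from h import *
go([.567,-.2715,.06],5.75)
snap('scene','sc14')
im=cv2.imread('pics/sc14.png')[110:270,140:340]; im=cv2.convertScaleAbs(im,alpha=1.1)
cv2.imwrite('pics/sc14z.png',cv2.resize(im,None,fx=3.7,fy=3.7,interpolation=cv2.INTER_CUBIC))
E
```

```text
clock: 24.15
ee_pos: [0.568, -0.2698, 0.0819]
tcp_rot: [-1.568, -0.079, 0.082]
ft_force: [-0.2, 0.4, -4.2]
finger_gap: 0.0679
t 24.15 pos [ 0.568  -0.2698  0.0819] az 5.9 ydir [-0.002  0.001 -1.   ] lin [-0.0011  0.0219 -0.0016] | 0.022 F [-0.2  0.4 -4.2] gap 0.0679 q [ 0.78  0.69 -0.53  1.71  0.44  0.87  0.16]
turn 0.003
```

View pics/sc14z.png

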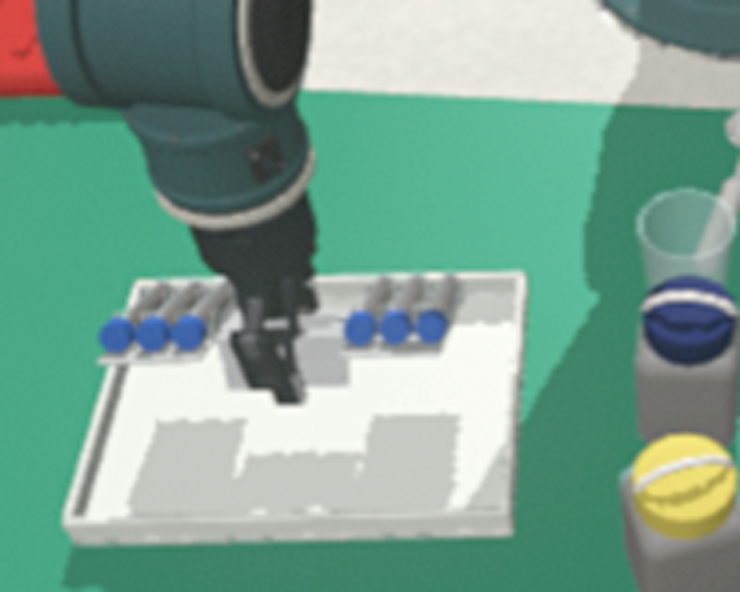

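```bash
python3 -m pendant '{"linear":[[0,0.01,0],[0,0.01,0],[0,0.006,0],[0,0.004,0],[0,0,0]],"turn":[0,0,0,0,0]}'
python3 -m pendant '{"linear":[[0,0.003,0],[0,0.003,0],[0,0,0]],"turn":[0,0,0]}'
python3 -m pendant '{"linear":[[0,0.002,0],[0,0.002,0],[0,0,0]],"turn":[0,0,0]}'
python3 -m pendant '{"linear":[[0,0.002,0],[0,0.002,0],[0,0,0]],"turn":[0,0,0]}'
```

```text
clock: 24.82
ee_pos: [0.5687, -0.2698, 0.0532]
tcp_rot: [-1.569, -0.081, 0.081]
ft_force: [-0.1, 1.1, -3.9]
finger_gap: 0.0679
clock: 25.2
ee_pos: [0.5687, -0.2699, 0.0472]
tcp_rot: [-1.569, -0.081, 0.081]
ft_force: [-0.0, -0.2, -4.6]
finger_gap: 0.0678
clock: 25.58
ee_pos: [0.5687, -0.2699, 0.0433]
tcp_rot: [-1.569, -0.081, 0.081]
ft_force: [-0.7, -0.0, -4.6]
finger_gap: 0.0681
clock: 25.95
ee_pos: [0.569, -0.27, 0.04]
tcp_rot: [-1.57, -0.081, 0.081]
ft_force: [-3.2, 0.2, 6.9]
finger_gap: 0.0675
```

```bash
python3 -m pendant '{"linear":[[0,0.002,0],[0,0.002,0],[0,0,0]],"turn":[0,0,0]}' 0.0
python3 -m pendant '{"linear":[[0,0.002,0],[0,0.002,0],[0,0,0]],"turn":[0,0,0]}'
```

```text
clock: 26.32
ee_pos: [0.5702, -0.2702, 0.0378]
tcp_rot: [-1.571, -0.083, 0.079]
ft_force: [-6.0, 2.2, 30.0]
finger_gap: 0.0677
clock: 26.7
ee_pos: [0.5719, -0.2699, 0.0341]
tcp_rot: [-1.571, -0.086, 0.077]
ft_force: [5.0, 2.0, 22.8]
finger_gap: 0.0676
```

Run:
```python
from h import *
go([.567,-.2715,.035],5.75)
snap('scene','sc15')
im=cv2.imread('pics/sc15.png')[110:270,140:340]; im=cv2.convertScaleAbs(im,alpha=1.1)
cv2.imwrite('pics/sc15z.png',cv2.resize(im,None,fx=3.7,fy=3.7,interpolation=cv2.INTER_CUBIC))
```

```text
t 26.7 pos [ 0.5719 -0.2699  0.0341] az 5.95 ydir [ 0.006 -0.002 -1.   ] lin [-0.005  -0.0009 -0.0011] | 0.005 F [ 5.   2.  22.8] gap 0.0676 q [ 0.75  0.76 -0.5   1.72  0.48  0.78  0.13]
turn 0.004
```

View pics/sc15z.png

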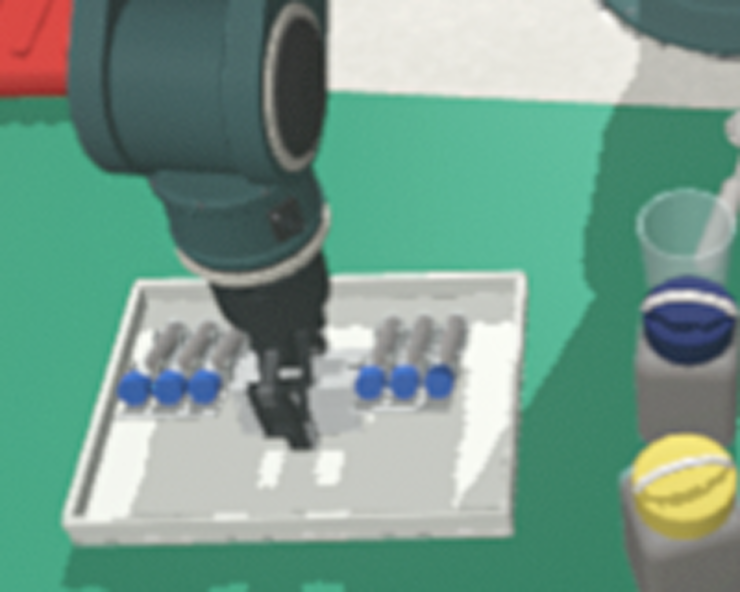

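```bash
cat >> h.py <<'E'
def tilt(tag,c=(.57,-.27),az=5.9):
    d=np.load(tag+'.npz'); W=cloud(d); a=np.radians(az)
    X=(W[...,0]-c[0])*np.cos(a)+(W[...,1]-c[1])*np.sin(a); Y=-(W[...,0]-c[0])*np.sin(a)+(W[...,1]-c[1])*np.cos(a); Z=W[...,2]
    hsv=cv2.cvtColor(d['image'],cv2.COLOR_RGB2HSV)
    for s in (1,-1):
        for lo,hi in ((-.075,-.05),(-.05,-.025),(-.025,0),(0,.025),(.025,.05),(.05,.075)):
            m=(Y*s>.045)&(Y*s<.112)&(X>=lo)&(X<hi)&(Z<.12)
            if m.sum()>8: print(tag,s,lo,hi,m.sum(),'z90',np.percentile(Z[m],95).round(4))
    b=(hsv[...,0]>105)&(hsv[...,0]<125)&(hsv[...,1]>150)&(abs(Y)<.13)&(abs(X)<.1)
    for s in(1,-1):
        m=b&(Y*s>0); print('caps',s,m.sum(),[np.nanmedian(q[m]).round(4) for q in (X,Y,Z)])
E
python3 - <<'E'
from h import *
tilt('sc14',(.568,-.27)); tilt('sc15')
E
```

```text
sc14 1 -0.075 -0.05 86 z90 0.09
sc14 1 -0.05 -0.025 264 z90 0.1013
sc14 1 -0.025 0 261 z90 0.1164
sc14 1 0 0.025 220 z90 0.1163
sc14 1 0.025 0.05 226 z90 0.1189
sc14 1 0.05 0.075 208 z90 0.0074
sc14 -1 -0.075 -0.05 33 z90 0.0896
sc14 -1 -0.05 -0.025 187 z90 0.1021
sc14 -1 -0.025 0 253 z90 0.1151
sc14 -1 0 0.025 252 z90 0.1174
sc14 -1 0.025 0.05 225 z90 0.118
sc14 -1 0.05 0.075 203 z90 0.0078
caps 1 84 [np.float64(0.0304), np.float64(0.0775), np.float64(0.1304)]
caps -1 140 [np.float64(0.0312), np.float64(-0.0786), np.float64(0.1305)]
sc15 1 -0.075 -0.05 45 z90 0.0507
sc15 1 -0.05 -0.025 144 z90 0.0598
sc15 1 -0.025 0 138 z90 0.0718
sc15 1 0 0.025 275 z90 0.0804
sc15 1 0.025 0.05 463 z90 0.0889
sc15 1 0.05 0.075 261 z90 0.077
sc15 -1 -0.075 -0.05 14 z90 0.0502
sc15 -1 -0.05 -0.025 114 z90 0.0591
sc15 -1 -0.025 0 142 z90 0.0713
sc15 -1 0 0.025 288 z90 0.0804
sc15 -1 0.025 0.05 467 z90 0.0884
sc15 -1 0.05 0.075 268 z90 0.0773
caps 1 102 [np.float64(0.0372), np.float64(0.0798), np.float64(0.085)]
caps -1 133 [np.float64(0.0373), np.float64(-0.0786), np.float64(0.0847)]
```

```bash
python3 -m pendant '{"linear":[[0,0.002,0],[0,0.002,0],[0,0,0]],"turn":[0,0,0]}' - 25
python3 -m pendant '{"linear":[[0,0.002,0],[0,0,0]],"turn":[0,0]}'
python3 - <<'E'
from h import *
snap('scene','sc16'); tilt('sc16'); go([.57,-.27,.03])
E
```

```text
clock: 27.12
ee_pos: [0.5722, -0.2699, 0.0297]
tcp_rot: [-1.571, -0.087, 0.076]
ft_force: [9.7, 0.3, 13.1]
finger_gap: 0.0671
clock: 27.38
ee_pos: [0.5718, -0.2699, 0.0275]
tcp_rot: [-1.571, -0.086, 0.077]
ft_force: [9.5, 0.0, 11.6]
finger_gap: 0.0662
sc16 1 -0.075 -0.05 41 z90 0.0536
sc16 1 -0.05 -0.025 159 z90 0.0603
sc16 1 -0.025 0 163 z90 0.0682
sc16 1 0 0.025 231 z90 0.0747
sc16 1 0.025 0.05 460 z90 0.0815
sc16 1 0.05 0.075 298 z90 0.0674
sc16 -1 -0.075 -0.05 22 z90 0.0526
sc16 -1 -0.05 -0.025 114 z90 0.0601
sc16 -1 -0.025 0 158 z90 0.0677
sc16 -1 0 0.025 252 z90 0.075
sc16 -1 0.025 0.05 478 z90 0.0816
sc16 -1 0.05 0.075 295 z90 0.0675
caps 1 99 [np.float64(0.043), np.float64(0.0794), np.float64(0.0793)]
caps -1 136 [np.float64(0.0429), np.float64(-0.0788), np.float64(0.0784)]
t 27.425 pos [ 0.5718 -0.27    0.0275] az 5.94 ydir [ 0.006 -0.001 -1.   ] lin [-0.0018 -0.0025  0.0001] | 0.003 F [ 8.   1.1 11. ] gap 0.0668 q [ 0.75  0.77 -0.49  1.72  0.49  0.77  0.12]
```

```bash
python3 -m pendant '{"linear":[[0,0.002,0],[0,0.002,0],[0,0,0]],"turn":[0,0,0]}' - 20
python3 - <<'E'
from h import *
d=snap('scene','sc17'); tilt('sc17'); go([.57,-.27,.03])
s=robot.read_state(); M=R.from_rotvec(s['tcp_rot']).as_matrix()
W=cloud(d); L=(W-s['ee_pos'])@M
ok=(np.abs(L[...,0])>.028)&(np.abs(L[...,0])<.055)&(abs(L[...,2])<.014)&(d['image'].max(-1)<110)&(W[...,2]<.05)
print('tip z',np.percentile(W[ok][:,2],[0,2,5]))
E
```

```text
clock: 27.8
ee_pos: [0.5711, -0.27, 0.0237]
tcp_rot: [-1.571, -0.085, 0.078]
ft_force: [2.2, 2.4, 21.5]
finger_gap: 0.0653
sc17 1 -0.075 -0.05 40 z90 0.0555
sc17 1 -0.05 -0.025 173 z90 0.0606
sc17 1 -0.025 0 166 z90 0.0665
sc17 1 0 0.025 207 z90 0.0718
sc17 1 0.025 0.05 456 z90 0.0776
sc17 1 0.05 0.075 322 z90 0.0621
sc17 -1 -0.075 -0.05 19 z90 0.0558
sc17 -1 -0.05 -0.025 122 z90 0.061
sc17 -1 -0.025 0 171 z90 0.0664
sc17 -1 0 0.025 222 z90 0.0717
sc17 -1 0.025 0.05 471 z90 0.0773
sc17 -1 0.05 0.075 316 z90 0.0624
caps 1 95 [np.float64(0.0454), np.float64(0.0791), np.float64(0.0746)]
caps -1 125 [np.float64(0.0452), np.float64(-0.0787), np.float64(0.0742)]
t 27.85 pos [ 0.5711 -0.27    0.0237] az 5.93 ydir [ 0.004 -0.001 -1.   ] lin [-0.0011 -0.0063  0.0001] | 0.006 F [ 2.1  2.1 20.9] gap 0.0655 q [ 0.75  0.77 -0.49  1.72  0.49  0.77  0.12]
tip z [0.01440847 0.0154827  0.01713415]
```

```bash
python3 -m pendant '{"linear":[[0,0.002,0],[0,0.002,0],[0,0,0]],"turn":[0,0,0]}'
python3 - <<'E'
from h import *
d=snap('scene','sc18'); tilt('sc18'); go([.57,-.27,.03])
im=cv2.imread('pics/sc18.png')[110:270,140:340]; im=cv2.convertScaleAbs(im,alpha=1.1)
cv2.imwrite('pics/sc18z.png',cv2.resize(im,None,fx=3.7,fy=3.7,interpolation=cv2.INTER_CUBIC))
E
```

```text
clock: 28.22
ee_pos: [0.5714, -0.27, 0.0233]
tcp_rot: [-1.573, -0.084, 0.078]
ft_force: [-25.0, 12.0, 87.7]
finger_gap: 0.0652
sc18 1 -0.075 -0.05 40 z90 0.0554
sc18 1 -0.05 -0.025 171 z90 0.0605
sc18 1 -0.025 0 173 z90 0.0662
sc18 1 0 0.025 201 z90 0.0711
sc18 1 0.025 0.05 449 z90 0.0771
sc18 1 0.05 0.075 327 z90 0.0619
sc18 -1 -0.075 -0.05 14 z90 0.0559
sc18 -1 -0.05 -0.025 129 z90 0.0608
sc18 -1 -0.025 0 169 z90 0.0666
sc18 -1 0 0.025 223 z90 0.0719
sc18 -1 0.025 0.05 474 z90 0.077
sc18 -1 0.05 0.075 315 z90 0.0621
caps 1 104 [np.float64(0.046), np.float64(0.0794), np.float64(0.0745)]
caps -1 125 [np.float64(0.0458), np.float64(-0.0782), np.float64(0.0742)]
t 28.275 pos [ 0.5714 -0.27    0.0233] az 5.93 ydir [ 0.004 -0.003 -1.   ] lin [-0.0013 -0.0067  0.0001] | 0.007 F [-24.5  10.9  88.4] gap 0.0652 q [ 0.75  0.77 -0.49  1.72  0.49  0.77  0.12]
```

View pics/sc18z.png

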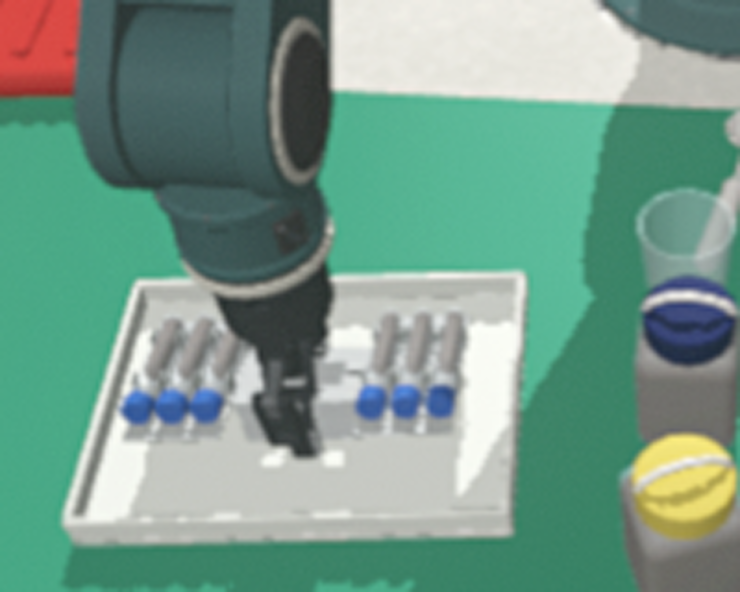

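```bash
python3 -m pendant '{"linear":[[0,-0.004,0],[0,0,0]],"turn":[0,0]}'
python3 -m pendant '{"linear":[[0,0,0],[0,0,0],[0,0,0]],"turn":[0,0,0]}' 0.56
python3 - <<'E'
from h import *
d=snap('scene','sc19'); tilt('sc19'); go([.57,-.27,.03])
E
```

```text
clock: 28.52
ee_pos: [0.5703, -0.2701, 0.0237]
tcp_rot: [-1.571, -0.083, 0.079]
ft_force: [-4.3, 3.1, 30.9]
finger_gap: 0.0652
clock: 28.9
ee_pos: [0.5706, -0.2701, 0.0233]
tcp_rot: [-1.571, -0.084, 0.079]
ft_force: [0.3, 2.8, 21.1]
finger_gap: 0.0664
sc19 1 -0.075 -0.05 30 z90 0.0445
sc19 1 -0.05 -0.025 161 z90 0.062
sc19 1 -0.025 0 214 z90 0.062
sc19 1 0 0.025 206 z90 0.0623
sc19 1 0.025 0.05 250 z90 0.0624
sc19 1 0.05 0.075 491 z90 0.062
sc19 -1 -0.075 -0.05 16 z90 0.0449
sc19 -1 -0.05 -0.025 109 z90 0.0621
sc19 -1 -0.025 0 219 z90 0.062
sc19 -1 0 0.025 211 z90 0.062
sc19 -1 0.025 0.05 278 z90 0.0626
sc19 -1 0.05 0.075 502 z90 0.062
caps 1 89 [np.float64(0.0557), np.float64(0.0802), np.float64(0.0609)]
caps -1 111 [np.float64(0.055), np.float64(-0.0786), np.float64(0.0593)]
t 28.95 pos [ 0.5705 -0.2701  0.0232] az 5.92 ydir [ 0.003 -0.001 -1.   ] lin [-0.0005 -0.0068  0.0001] | 0.007 F [ 0.8  2.5 21.3] gap 0.0667 q [ 0.75  0.77 -0.49  1.72  0.49  0.77  0.12]
```

```bash
python3 -m pendant '{"linear":[[0,-0.003,0],[0,-0.002,0],[0,0,0]],"turn":[0,0,0]}' 0.7
python3 -m pendant '{"linear":[[0,0,0],[0,0,0],[0,0,0]],"turn":[0,0,0]}' 1
python3 - <<'E'
from h import *
d=snap('scene','sc20'); tilt('sc20'); go([.57,-.27,.03])
im=cv2.imread('pics/sc20.png')[110:270,140:340]; im=cv2.convertScaleAbs(im,alpha=1.1)
cv2.imwrite('pics/sc20z.png',cv2.resize(im,None,fx=3.7,fy=3.7,interpolation=cv2.INTER_CUBIC))
E
```

```text
clock: 29.32
ee_pos: [0.5687, -0.2699, 0.0264]
tcp_rot: [-1.569, -0.081, 0.081]
ft_force: [0.4, -0.5, 0.2]
finger_gap: 0.0727
clock: 29.7
ee_pos: [0.5688, -0.2698, 0.0263]
tcp_rot: [-1.569, -0.081, 0.081]
ft_force: [0.1, -0.3, 0.3]
finger_gap: 0.0854
sc20 1 -0.075 -0.05 30 z90 0.0436
sc20 1 -0.05 -0.025 159 z90 0.0623
sc20 1 -0.025 0 223 z90 0.0619
sc20 1 0 0.025 202 z90 0.062
sc20 1 0.025 0.05 246 z90 0.0626
sc20 1 0.05 0.075 492 z90 0.062
sc20 -1 -0.075 -0.05 20 z90 0.0445
sc20 -1 -0.05 -0.025 119 z90 0.0624
sc20 -1 -0.025 0 222 z90 0.0622
sc20 -1 0 0.025 204 z90 0.0619
sc20 -1 0.025 0.05 283 z90 0.0632
sc20 -1 0.05 0.075 504 z90 0.0618
caps 1 89 [np.float64(0.0555), np.float64(0.0794), np.float64(0.061)]
caps -1 111 [np.float64(0.055), np.float64(-0.0784), np.float64(0.0599)]
t 29.75 pos [ 0.5688 -0.2699  0.0264] az 5.9 ydir [-0.  0. -1.] lin [ 0.0012 -0.0036 -0.0002] | 0.004 F [-0.6 -0.2 -0.6] gap 0.0852 q [ 0.75  0.77 -0.49  1.72  0.49  0.78  0.12]
```

View pics/sc20z.png

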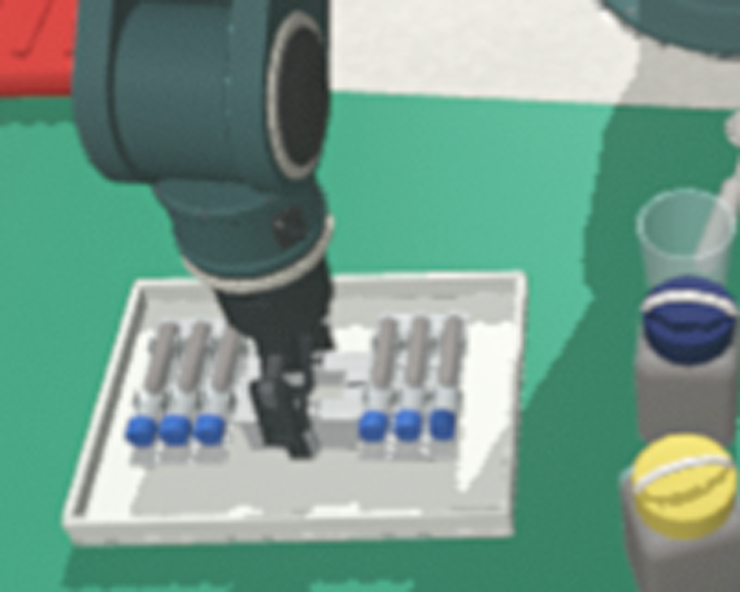

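Level, released, no force. Retreat straight up, slowly at first.

```bash
python3 -m pendant '{"linear":[[0,-0.006,0],[0,-0.01,0],[0,-0.01,0],[0,-0.02,0],[0,-0.03,0],[0,-0.04,0],[0,-0.05,0],[0,-0.05,0],[0,-0.05,0],[0,0,0]],"turn":[0,0,0,0,0,0,0,0,0,0]}'
python3 -m pendant '{"linear":[[-0.04,0,-0.02],[-0.04,0,-0.02],[-0.04,0,-0.02],[-0.03,0,-0.02],[0,0,0],[0,0,0],[0,0,0],[0,0,0]],"turn":[0,0,0,0,0,0,0,0]}'
python3 - <<'E'
from h import *
d=snap('scene','sc21'); tilt('sc21',(.567,-.2715),5.75); go([.57,-.27,.03])
snap('top','top21')
W=cloud(d);L=(W-C0)@E
m=(abs(L[...,0])<.032)&(abs(L[...,1])<.032)&(L[...,2]>.02)&(L[...,2]<.045);P=L[m]
U,S,V=np.linalg.svd(P[:,:2]-P[:,:2].mean(0)); print('knob',len(P),V[0])
E
```

```text
clock: 31.0
ee_pos: [0.57, -0.2699, 0.2977]
tcp_rot: [-1.573, -0.086, 0.077]
ft_force: [0.1, -0.5, 0.1]
finger_gap: 0.0853
clock: 32.0
ee_pos: [0.4284, -0.3643, 0.2924]
tcp_rot: [-1.569, -0.082, 0.082]
ft_force: [0.0, 0.8, -0.4]
finger_gap: 0.0856
sc21 1 -0.075 -0.05 26 z90 0.0427
sc21 1 -0.05 -0.025 138 z90 0.0622
sc21 1 -0.025 0 216 z90 0.062
sc21 1 0 0.025 192 z90 0.0619
sc21 1 0.025 0.05 226 z90 0.0625
sc21 1 0.05 0.075 509 z90 0.0622
sc21 -1 -0.075 -0.05 52 z90 0.0429
sc21 -1 -0.05 -0.025 125 z90 0.0618
sc21 -1 -0.025 0 213 z90 0.0624
sc21 -1 0 0.025 206 z90 0.062
sc21 -1 0.025 0.05 247 z90 0.0623
sc21 -1 0.05 0.075 534 z90 0.0622
caps 1 79 [np.float64(0.0576), np.float64(0.0821), np.float64(0.0611)]
caps -1 107 [np.float64(0.0591), np.float64(-0.0779), np.float64(0.0603)]
t 32.05 pos [ 0.4283 -0.3644  0.2924] az 5.96 ydir [-0.  0. -1.] lin [0.1507 0.2624 0.0791] | 0.313 F [-0.8 -0.7 -0.1] gap 0.0853 q [ 1.15  0.33 -0.62  1.71  0.2   1.16  0.58]
knob 147 [-0.05168749  0.99866331]
```

View pics/sc21.png

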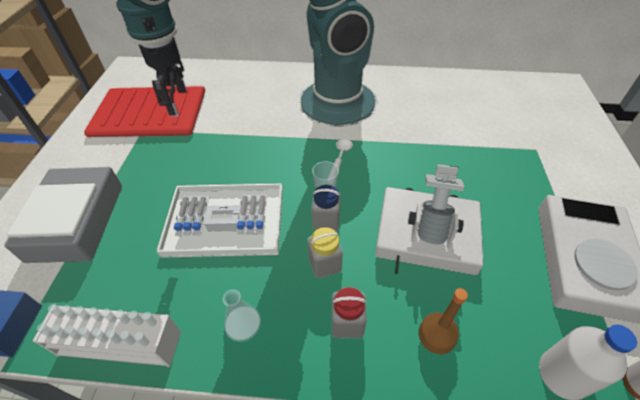

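View pics/top21.png

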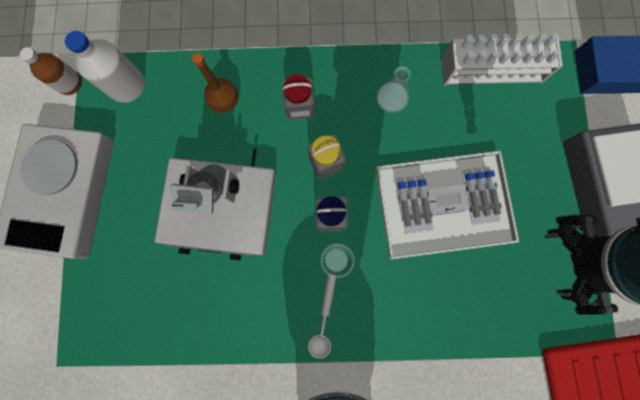

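The carrier stands level in the white tray, within about 12 mm of its middle. The knob is still aligned, and the jars and beaker are where they were (navy lid at (331,212), yellow at (325,150), beaker at (338,260), the same pixels as at the start). The robot is clear of everything.

```bash
python3 -c "
from rig import robot
print(robot.close_job())"
```

```text
the job is handed in; nothing more can be done
None
```

The carrier is off the mixer and standing level on the floor of the white tray. I handed the job in at about 32 s of the 72 s allowed.

**What I did**
- **Knob:** I pinched it with the tool vertical, because the pendant cannot tilt the tool. I turned it clockwise about 85°, until its line pointed at the carrier's mark.
- **Lift:** I gripped the carrier across the skirts, astride the knob. I lifted it 70 mm along the spindle and carried it over the jars, still tilted 28° in the grip.
- **Set-down:** The lower skirt edge touched the tray floor first. I pressed the carrier down to about 13° of tilt, then eased the fingers open and it settled flat on its skirts.

**Last checks**
- **Carrier:** The tube tops measure 62 mm high all over, against 63 mm expected on the floor, so it is level. It stands within about 12 mm of the tray's middle.
- **Knob:** It is about 3° off the mark, well inside the 15° allowed.
- **Bystanders:** The two jars and the beaker are at the same picture positions as at the start.
- **Robot:** It stands clear, with the wrist force near zero.

**What went less well**
- **Fingertips on the floor:** On the last press the fingertips appear to have met the tray floor, and the wrist force rose briefly to 88 N against the 120 N limit. I backed off at once.
- **Short fall:** On opening, the raised side of the carrier dropped the last 13 mm or so with the fingers still around it. I did not measure its speed then.

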